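# Copy a proven fence angle to the next station with a sliding bevel

### The arm

A 6-joint arm with a two-finger parallel gripper is mounted at the origin on a cart in front of the work surface, level with it; the furniture and walls round the work are solid. World frame = base frame: x ahead of the robot, y to its left, z up, the work surface at z = 0. Lengths are in m, angles in rad, forces in N, time in s.
With the tool pointing down it reaches from about 0.35 to 0.875 m from the base axis. Payload 15.5 kg.
Tool frame: the origin (TCP) lies at the very end of the fingers, on their centre line; the grasp point (between the pads) lies behind it (grip_point_offset is the x of the grasp point in the tool frame, in m); x points along the fingers, y is the direction in which the jaws open and shut, and the axes are right-handed (so a half turn about x gives the same grasp; the last joint's range is limited). The gripper opens to 85 mm and grips with 20 to 120 N. Pads are 22 mm wide; open, the fingers measure 114 mm over their backs; the gripper's body (76 mm by 85 mm) begins 54 mm behind the grasp point. The pads swing forward as they close: fully open they stand 13 mm farther back than shut.
Start: joints at [1.228, 0.494, 1.345, -0, 1.302, -0.096], TCP at [0.153, 0.606, 0.231] pointing down, gripper open.
Joint ranges: [-2.91, 2.91], [-0.82, 2.16], [0.22, 2.67], [-1.22, 4.37], [0.12, 2.79], [-3.08, 3.08]. Speed limits (rad/s): [1.89, 1.89, 2.57, 3.01, 3.01, 3.01].

### API

Orientations are given as a unit quaternion [x, y, z, w].
In Python, from station import * gives the robot as it stands. Calls block until the motion is done:
- goto(position, orientation): joint-space move of the TCP to a pose.
- servo_line(position, ori=None, vel=0.15): straight line of the TCP; ori=None keeps the orientation; vel is the mean speed in m/s.
- movej(angles): joint-space move.
- gripper_to(opening, newtons=None): opening from 0.0 (shut) to 1.0 (fully open); newtons is the grip in N (None keeps the last); returns when the fingers have stopped.
- dwell(seconds).
- inverse_kinematics(position, orientation): joint angles nearest the present ones, or None.
- get_obs(): the state.
- camera(name): name is "side" or "top" or "wrist"; returns a dict with "pixels" (480x640x3 uint8, red, green, blue), "fx", "fy", "cx", "cy" (pixels), "view" (4x4, takes a point from world to camera coordinates); the wrist camera has in their place "tool_from_camera" (4x4, takes a point from camera to tool coordinates, whose origin is the TCP and whose axes are the tool frame's). Camera axes: x right, y up, looking along -z (the intrinsics and any distortion apply to the point x, -y, -z); pixel columns grow to the right and rows downward; lengths in m; the calibration is good to about 2 mm. The wrist camera is an equidistant fisheye: a pixel r from the principal point sees the ray r / f radians off the axis. A picture is of the moment at which its call begins: read the wrist's pose just before it. There is no depth.
A pose or a line that the arm cannot do raises MotionError and nothing moves.
- finish_job(): hands the job in, once; it reports no verdict.
The state is a dict: "clock": time; "joint_positions": joint angles; "dq": joint speeds; "effort": joint torques, N m; "position": TCP position; "tool_rot": TCP orientation; "contact_force": force on the tool from outside, world axes, zero at the start; "moment": the same for the moment, N m; "finger_gap": opening from 0.0 (shut) to 1.0 (fully open).
Only numpy, scipy, OpenCV 4.12 (cv2) and the standard library are available. Lean on these libraries where they do the work, as an engineer would, in place of code of your own. Each camera call takes 0.05 s, during which the arm holds its last target.

### The job

Copy the angle of the left fence of the jig (red clamp handle, already proven: do not disturb it) to the right fence (black handle) with the sliding bevel: hold the bevel's stock flush against the front edge of the jig plate, slide it along until the blade lies flat against the left fence, and fold the red lever over the stock to lock the blade. Then take the locked bevel to the right station, stock flush against the same edge again, and push it along so that its blade turns the right fence until the two lie flush, and leave the bevel lying there. Press only lightly, never hard enough to spring the blade or shift the proven fence, touch the fences with nothing but the bevel, and leave the bottle, the fitting and the cup near the work alone.

Things in the scene. Friction and masses are not known exactly. Their poses are not given: they have to be found in the camera images.
- jig: Angle jig screwed to the bench: aluminium plate 8 mm thick, 145 mm deep, 475 mm long, carrying two swivel fences. Origin: on the bench under the middle of the straight front edge facing the robot (the datum). x into the plate, away from the robot; y left along the edge; z up. Plate: x 0..145, y -215..260, z 0..8 mm. Fixed.
- set_fence: Left fence, red clamp handle: proven and clamped, slips at about 27 N at its tip. Straight bar 22 mm wide, 1..23 mm above the plate, from 21 mm before its pivot to 112 mm behind. Origin: pivot, on the plate's top, jig x 22, y 70 mm. x along the bar; its left face (11 mm to +y) takes the blade. x axis leans right of jig x (toward -y) by 0.12..0.36 rad, different every time.
- set_fence_tip (a point): End of the left fence's left face, 112 mm behind its pivot; must stay where it is. The red handle near it rises to 51 mm above the plate.
- loose_fence: Right fence, black handle: same bar and axes, pivot at jig x 22, y -145 mm. Clamp only nipped: it turns under 0.12 N m (1.2 N at 100 mm) and stays where left. Starts 0..0.15 rad to the left of jig x, so the locked blade, coming from the left (+y), meets it near its tip first and turns it right until it also bears near the pivot: then both are flush and it goes no further.
- loose_fence_tip (a point): End of the right fence's left face, 112 mm behind its pivot.
- bevel: Sliding bevel, loose on the bench, 0.42 to 0.6 kg. Stock: bar 24 mm wide (x -12..12), 28 mm high, 164 mm long (y -14..150). Origin: underside, below the blade's pivot. y along the stock to the butt, x to the side the blade stands out, z up. With the stock's +x face flush on the jig's front edge its origin is at jig x -12 mm and its axes are parallel to the jig's.
- stock_grip (a point): Middle of the black inlay on top of the stock, 60 mm from the pivot toward the butt: clear 24 mm wide place to hold it across, at any time (lever open or folded). Beside the jig the plate's top is 20 mm below this point.
- bevel_blade: The bevel's steel blade, 22 x 3 mm, 11.5..14.5 mm above the stock's underside (3.5 mm over the jig plate). Origin: pivot. x along the blade to its end at 148 mm; straight edges 11 mm either side. Starts leaning 0.45..0.60 rad from the stock's x toward its -y: more than the left fence, so slid to -y its tip meets the fence first and it swings back until flush. Swings under 0.02 N m; locked holds 1 N m.
- blade_tip (a point): Corner at the blade's end on its leading edge (the -y edge, which meets the fences), 148 mm from the pivot.
- lock_lever (a joint): Red lock lever on the stock, upright axis at bevel x 0, y 136 mm. 0 = open, standing out from the stock opposite the blade (to bevel -x, turned 0.12 rad toward -y); turns counter-clockwise from above to its stop at 1.36 rad, folded along the stock toward the pivot: locked. Needs 2 to 3.5 N at the knob, stays where left. Starts 0..0.15 rad. Pushing it toward bevel +x, -y also presses the bevel into its corner.
- lever_knob (a point): Centre of the lever's upright round knob, 13 mm diameter, 18 mm high (29 to 47 mm above the stock's underside), 52 mm from the lever's axis.
- thread_bottle: Bystander: small red bottle with black nozzle, 28 mm diameter, 84 mm high, standing at the left rear of the jig plate. Origin: underside.
- valve: Bystander: grey metal fitting, 42 mm diameter, 64 mm high, on the bench right of the jig. Origin: underside.
- cup: Bystander: small aluminium cup, 45 mm diameter, 52 mm high, on the bench in front of the jig's right end. Origin: underside.

How it is judged:
By the outcome, as a careful person would: the job done as asked, in the order asked, and still so for the second after the job is handed in, with the robot touching nothing.
It also fails if it takes over 72 s, if anything falls off the work surface, if the arm or the gripper's body presses on something with over 40 N, if the wrist force passes 120 N, or if a joint passes its speed limit or range.

## Working session

There is one attempt and no reset: what is moved stays moved. The work goes in short steps, each a Python script; the robot and the scene stay as the last script left them, time stands still between calls to the robot, and variables do not carry over. Pictures are saved under pics/ and viewed, and the job is handed in when it is done.

```bash
mkdir -p pics; ls
python3 - <<'E'
from station import *
import cv2,numpy as np
o=get_obs(); print({k:np.round(v,3) for k,v in o.items()})
for n in ("side","top","wrist"):
    c=camera(n); cv2.imwrite(f"pics/a_{n}.png",c["pixels"][:,:,::-1])
    print(n,c["fx"],c["fy"],c["cx"],c["cy"],[k for k in c],np.round(c.get("view",c.get("tool_from_camera")),3).tolist())
E
```

```text
pics
{'clock': np.float64(0.0), 'joint_positions': array([ 1.228,  0.494,  1.346, -0.   ,  1.303, -0.096]), 'dq': array([ 0.   ,  0.001,  0.001, -0.001, -0.001, -0.002]), 'effort': array([ 4.0000e-03, -8.8213e+01, -3.8387e+01,  0.0000e+00,  1.0000e-02,
       -0.0000e+00]), 'position': array([0.153, 0.606, 0.231]), 'tool_rot': array([ 0.087,  0.702, -0.088,  0.702]), 'contact_force': array([ 0.65 ,  1.038, -0.19 ]), 'moment': array([-0.009, -0.073, -0.029]), 'finger_gap': np.float64(0.995)}
side 556.2174092663528 556.2174092663528 325.2484225016644 237.39338076314462 ['pixels', 'fx', 'fy', 'cx', 'cy', 'view'] [[-0.148, 0.989, 0.009, 0.013], [-0.785, -0.123, 0.607, 0.389], [0.602, 0.083, 0.794, -1.617], [0.0, 0.0, 0.0, 1.0]]
top 564.6505098302935 564.6505098302935 316.1714036018524 248.48062098729335 ['pixels', 'fx', 'fy', 'cx', 'cy', 'view'] [[0.012, -1.0, -0.005, 0.049], [0.996, 0.012, 0.092, -0.519], [-0.092, -0.006, 0.996, -1.483], [0.0, 0.0, 0.0, 1.0]]
wrist 371.64829954431775 371.64829954431775 322.4556979196247 234.14557667520194 ['pixels', 'fx', 'fy', 'cx', 'cy', 'tool_from_camera'] [[0.0, 0.298, -0.955, -0.142], [1.0, -0.0, -0.0, 0.0], [-0.0, -0.955, -0.298, -0.077], [0.0, 0.0, 0.0, 1.0]]
```

View pics/a_top.png

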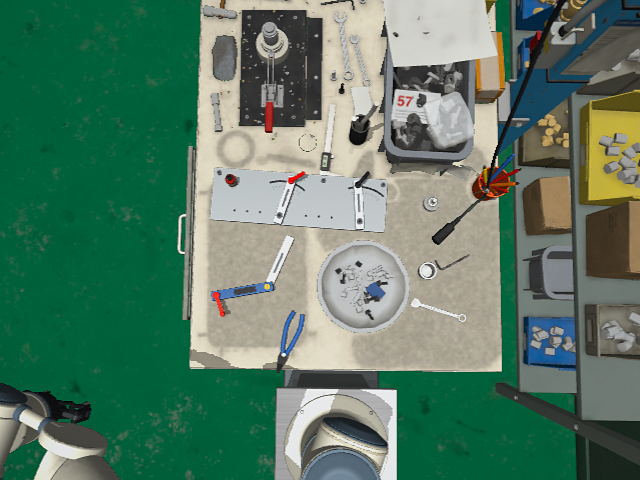

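View pics/a_side.png

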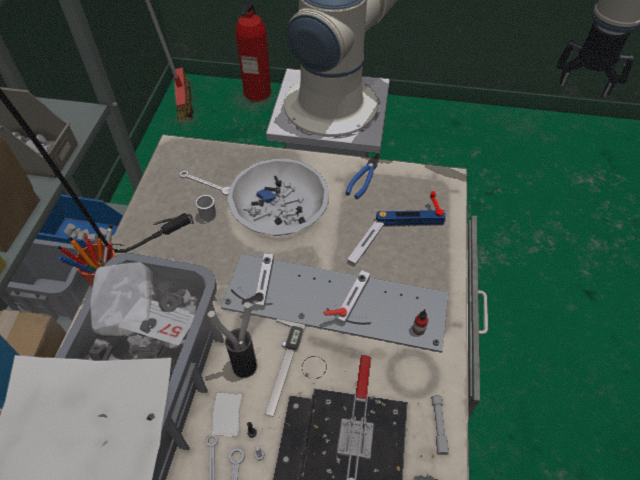

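View pics/a_wrist.png

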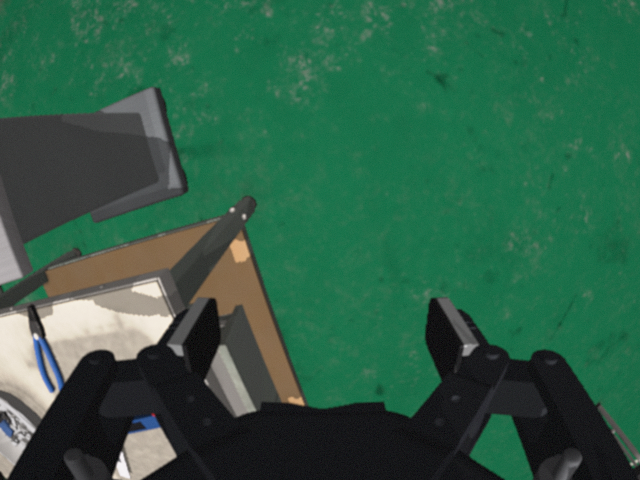

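The top view shows the jig plate (pixels about 210..386 × 168..231). The bevel lies at about (215..293, 237..315). A big bowl sits in front of the jig's right half, with its centre near (363, 286). I'll enlarge and measure.

```bash
cat > h.py <<'E'
from station import *
import cv2,numpy as np
from scipy.spatial.transform import Rotation as R
def world_from_cam(c,obs=None):
    if "view" in c: return np.linalg.inv(c["view"])
    T=np.eye(4);T[:3,:3]=R.from_quat(obs["tool_rot"]).as_matrix();T[:3,3]=obs["position"]
    return T@c["tool_from_camera"]
def ray(c,uv,obs=None):
    M=world_from_cam(c,obs); u=(uv[0]-c["cx"])/c["fx"]; v=(uv[1]-c["cy"])/c["fy"]
    if "view" in c: d=np.array([u,-v,-1.])
    else:
        r=np.hypot(u,v); s=np.sin(r)/max(r,1e-9); d=np.array([u*s,-v*s,-np.cos(r)])
    return M[:3,3],M[:3,:3]@d
def onz(c,uv,z,obs=None):
    o,d=ray(c,uv,obs); return o+d*(z-o[2])/d[2]
def proj(c,p,obs=None):
    q=np.linalg.inv(world_from_cam(c,obs))@np.r_[p,1]; x,y,z=q[0],-q[1],-q[2]
    if "view" in c: return np.array([c["cx"]+c["fx"]*x/z,c["cy"]+c["fy"]*y/z])
    rr=np.hypot(x,y);t=np.arctan2(rr,z);return np.array([c["cx"]+c["fx"]*x/rr*t,c["cy"]+c["fy"]*y/rr*t])
def tri(c1,p1,o1,c2,p2,o2):
    a,d=ray(c1,p1,o1);b,e=ray(c2,p2,o2)
    s=np.linalg.lstsq(np.c_[d,-e],b-a,rcond=None)[0]
    return (a+d*s[0]+b+e*s[1])/2,np.linalg.norm(a+d*s[0]-b-e*s[1])
def snap(n,name):
    o=get_obs(); c=camera(n); np.savez(f"{name}.npz",c=np.array([c,o],dtype=object)); cv2.imwrite(f"pics/{name}.png",c["pixels"][:,:,::-1]); return c,o
def load(name):
    a=np.load(f"{name}.npz",allow_pickle=True)["c"]; return a[0],a[1]
# tool pointing down with jaw axis (tool y) at angle yaw from world x ; x=(0,0,-1)
def down(yaw):
    y=np.array([np.cos(yaw),np.sin(yaw),0]);x=np.array([0,0,-1.]);z=np.cross(x,y)
    return R.from_matrix(np.c_[x,y,z]).as_quat()
E
python3 - <<'E'
from h import *
o=get_obs(); print(R.from_quat(o["tool_rot"]).as_matrix().round(3))
c,o=snap("top","t0"); s,_=snap("side","s0")
im=cv2.imread("pics/t0.png")
cv2.imwrite("pics/t0z.png",cv2.resize(im[150:350,190:460],None,fx=2.9,fy=2.9,interpolation=cv2.INTER_CUBIC))
for uv in [(210,222),(385,231),(215,168),(386,182)]: print(uv,onz(c,uv,.008).round(4))
for uv in [(268,287),(217,295)]: print(uv,onz(c,uv,.028).round(4))
E
```

```text
[[-0.     0.245  0.969]
 [-0.001  0.969 -0.245]
 [-1.    -0.001 -0.   ]]
(210, 222) [0.5883 0.3446 0.008 ]
(385, 231) [ 0.5692 -0.1298  0.008 ]
(215, 168) [0.7375 0.3353 0.008 ]
(386, 182) [ 0.7038 -0.1324  0.008 ]
(268, 287) [0.4138 0.1819 0.028 ]
(217, 295) [0.3911 0.3164 0.028 ]
```

View pics/t0z.png

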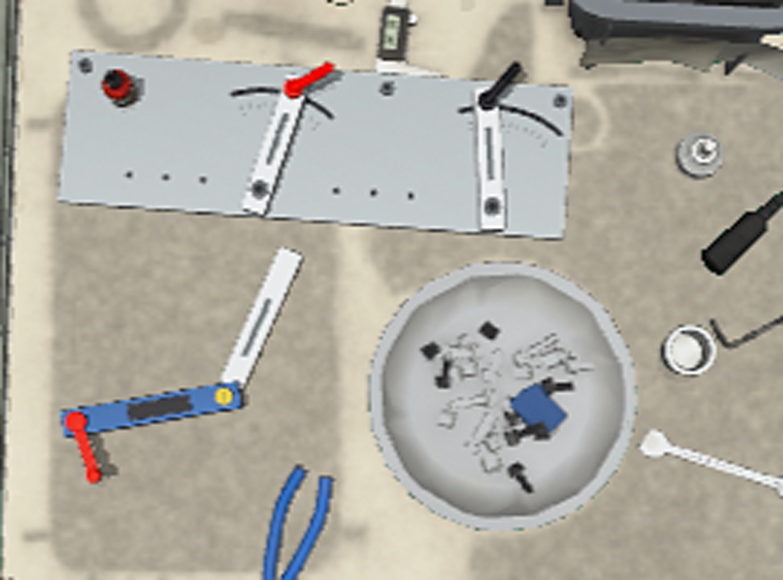

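Run:
```python
from h import *
for yaw in (0,np.pi):
  for p in [(0.53,.15,.35),(0.40,.25,.03),(0.55,.2,.03),(0.55,.03,.03)]:
    for dy in (-.3,0,.2):
      q=inverse_kinematics(list(p),list(down(yaw+dy))); print(round(yaw+dy,2),p,None if q is None else np.round(q,2))
goto([0.51,.15,.36],list(down(-0.04)))
snap("wrist","w1"); print(get_obs()["clock"],get_obs()["position"])
```

```text
-0.3 (0.53, 0.15, 0.35) [ 0.17  0.29  1.34 -0.    1.51  0.47]
0 (0.53, 0.15, 0.35) [ 0.17  0.29  1.34 -0.    1.51  0.17]
0.2 (0.53, 0.15, 0.35) [ 0.17  0.29  1.34 -0.    1.51 -0.03]
-0.3 (0.4, 0.25, 0.03) [ 0.43  0.61  1.91 -0.    0.62  0.73]
0 (0.4, 0.25, 0.03) [ 0.43  0.61  1.91 -0.    0.62  0.43]
0.2 (0.4, 0.25, 0.03) [ 0.43  0.61  1.91 -0.    0.62  0.23]
-0.3 (0.55, 0.2, 0.03) [ 0.25  0.7   1.63 -0.    0.82  0.55]
0 (0.55, 0.2, 0.03) [ 0.25  0.7   1.63 -0.    0.82  0.25]
0.2 (0.55, 0.2, 0.03) [ 0.25  0.7   1.63 -0.    0.82  0.05]
-0.3 (0.55, 0.03, 0.03) [-0.05  0.67  1.72 -0.    0.76  0.25]
0 (0.55, 0.03, 0.03) [-0.05  0.67  1.72 -0.    0.76 -0.05]
0.2 (0.55, 0.03, 0.03) [-0.05  0.67  1.72 -0.    0.76 -0.25]
2.84 (0.53, 0.15, 0.35) [ 0.17  0.29  1.34  0.    1.51 -2.67]
3.14 (0.53, 0.15, 0.35) [ 0.17  0.29  1.34 -0.    1.51 -2.97]
3.34 (0.53, 0.15, 0.35) None
2.84 (0.4, 0.25, 0.03) [ 0.43  0.61  1.91 -0.    0.62 -2.41]
3.14 (0.4, 0.25, 0.03) [ 0.43  0.61  1.91 -0.    0.62 -2.71]
3.34 (0.4, 0.25, 0.03) [ 0.43  0.61  1.91 -0.    0.62 -2.91]
2.84 (0.55, 0.2, 0.03) [ 0.25  0.7   1.63 -0.    0.82 -2.59]
3.14 (0.55, 0.2, 0.03) [ 0.25  0.7   1.63 -0.    0.82 -2.89]
3.34 (0.55, 0.2, 0.03) None
2.84 (0.55, 0.03, 0.03) [-0.05  0.67  1.72 -0.    0.76 -2.9 ]
3.14 (0.55, 0.03, 0.03) None
3.34 (0.55, 0.03, 0.03) [-0.05  0.67  1.72 -0.    0.76  2.89]
2.425 [0.50977503 0.15075062 0.35979663]
```

View pics/w1.png

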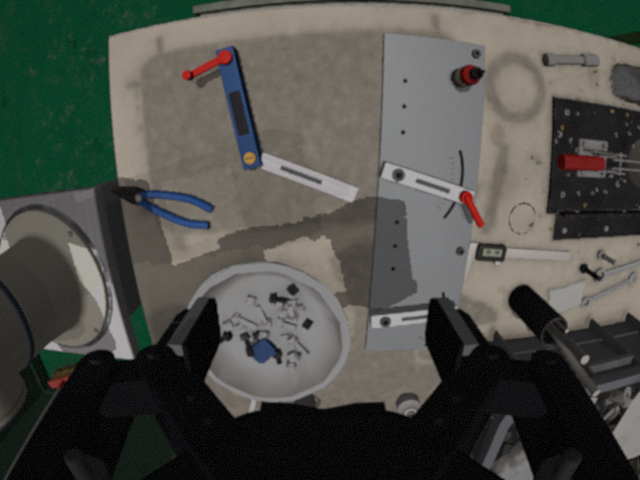

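The wrist view shows the jig's front edge running (385,34)→(367,349), the bevel pivot at about (250,158), the lever axis at about (225,57) and the knob at about (188,75). The left fence spans (385,170)..(470,197). I'll measure these with masks.

```bash
cat > meas.py <<'E'
from h import *
def edge_pts(c,o,a,b,z,n=40,half=6,chan=None,sign=0):
    """sub-pixel strongest gradient across the segment a-b (pixels), as points on plane z"""
    g=cv2.GaussianBlur(c["pixels"],(3,3),0).astype(np.float32)
    g=g.mean(2) if chan is None else chan(g)
    a=np.array(a,float);b=np.array(b,float);t=(b-a)/np.linalg.norm(b-a);nn=np.array([-t[1],t[0]])
    out=[];ts=np.arange(-half,half+.01,.25)
    for s in np.linspace(.04,.96,n):
        p=a+(b-a)*s; P=p+ts[:,None]*nn
        v=cv2.remap(g,P[None,:,0].astype(np.float32),P[None,:,1].astype(np.float32),cv2.INTER_LINEAR)[0]
        d=np.gradient(v); 
        d=np.abs(d) if sign==0 else np.clip(sign*d,0,None)
        if d.max()<.3: continue
        i=d.argmax(); w=d[max(0,i-4):i+5]; out.append(p+nn*(ts[max(0,i-4):i+5]*w).sum()/w.sum())
    return np.array([onz(c,q,z,o) for q in out]),np.array(out)
def fit(P,iters=4):
    P=P[:,:2]; 
    for _ in range(iters):
        vx,vy,x,y=cv2.fitLine(P.astype(np.float32),cv2.DIST_HUBER,0,.0003,.0003).ravel()
        r=(P-[x,y])@[-vy,vx]; s=max(.0004,2*np.median(abs(r))); P=P[abs(r)<s]
    return np.array([x,y]),np.array([vx,vy]),np.std(r[abs(r)<s]),len(P)
def redmask(c):
    h=cv2.cvtColor(c["pixels"],cv2.COLOR_RGB2HSV); return (((h[...,0]<8)|(h[...,0]>172))&(h[...,1]>150)&(h[...,2]>90)).astype(np.uint8)
def bluemask(c):
    h=cv2.cvtColor(c["pixels"],cv2.COLOR_RGB2HSV); return ((abs(h[...,0].astype(int)-110)<12)&(h[...,1]>120)&(h[...,2]>50)).astype(np.uint8)
def yelmask(c):
    h=cv2.cvtColor(c["pixels"],cv2.COLOR_RGB2HSV); return ((abs(h[...,0].astype(int)-24)<8)&(h[...,1]>140)&(h[...,2]>110)).astype(np.uint8)
def cent(m,box):
    x0,y0,x1,y1=box; ys,xs=np.nonzero(m[y0:y1,x0:x1]); return np.array([xs.mean()+x0,ys.mean()+y0]),len(xs)
E
python3 - <<'E'
from meas import *
c,o=load("w1")
P,_=edge_pts(c,o,(385,34),(367,349),.008,n=80)
x,v,s,n=fit(P); v=v*np.sign(v[1]); print("edge",x,v,"yaw",np.arctan2(-v[0],v[1]),s,n)
A=onz(c,(385,34),.008,o);B=onz(c,(367,349),.008,o); print("corners",A,B,"len",np.linalg.norm(A-B))
t,_=load("t0")
P,_=edge_pts(t,None,(210,220.5),(385,231.5),.008,n=80); xt,vt,s,n=fit(P); vt=vt*np.sign(vt[1]); print("edge top",xt,vt,"yaw",np.arctan2(-vt[0],vt[1]),s,n, "dist of wrist pt",(x-xt)@[vt[1],-vt[0]])
y,n=cent(yelmask(c),(230,140,270,180)); print("yellow",y,n,onz(c,y,.028,o))
y2,n=cent(yelmask(t),(255,275,280,300)); print("yellow top",y2,n,onz(t,y2,.028))
m=bluemask(c);m[:, :200]=0;m[:,280:]=0;m[190:]=0
cs,_=cv2.findContours(m,0,cv2.CHAIN_APPROX_NONE);k=max(cs,key=cv2.contourArea)
W=np.array([onz(c,q[0].astype(float),.028,o)[:2] for q in k]); print("stock rect (c,size,ang) ",cv2.minAreaRect((W*1000).astype(np.float32)))
print(cv2.boxPoints(cv2.minAreaRect(k)))
m=bluemask(t);m[:,290:]=0;m[310:]=0;m[:270]=0
cs,_=cv2.findContours(m,0,cv2.CHAIN_APPROX_NONE);k=max(cs,key=cv2.contourArea)
W=np.array([onz(t,q[0].astype(float),.028)[:2] for q in k]); print("stock rect top",cv2.minAreaRect((W*1000).astype(np.float32)))
im=cv2.imread("pics/w1.png")
cv2.imwrite("pics/w1z.png",cv2.resize(im[30:210,170:370],None,fx=4,fy=3.3,interpolation=cv2.INTER_CUBIC))
cv2.imwrite("pics/w1f.png",cv2.resize(im[140:250,360:500],None,fx=5,fy=5,interpolation=cv2.INTER_CUBIC))
E
```

```text
edge [0.58736557 0.1753234 ] [0.0628996 0.9980199] yaw -0.06294115 0.00019685844808180794 57
corners [0.59911519 0.34546581 0.008     ] [ 0.57055735 -0.12225882  0.008     ] len 0.4685956415152568
edge top [0.5827544  0.11466948] [0.06420385 0.9979368 ] yaw -0.06424805 0.00030382499908140887 49 dist of wrist pt 0.0007074652
yellow [249.53521127 157.52112676] 71 [0.41685801 0.18647546 0.028     ]
yellow top [266.9  286.05] 20 [0.41630082 0.18486041 0.028     ]
stock rect (c,size,ang)  ((405.7969055175781, 253.0318603515625), (23.46609878540039, 160.4827880859375), 10.547347068786621)
[[215.36124   50.478516]
 [232.93338   46.302963]
 [261.10004  164.83763 ]
 [243.5279   169.01318 ]]
stock rect top ((403.911376953125, 246.61865234375), (23.53721046447754, 154.3376922607422), 10.408973693847656)
```

View pics/w1z.png

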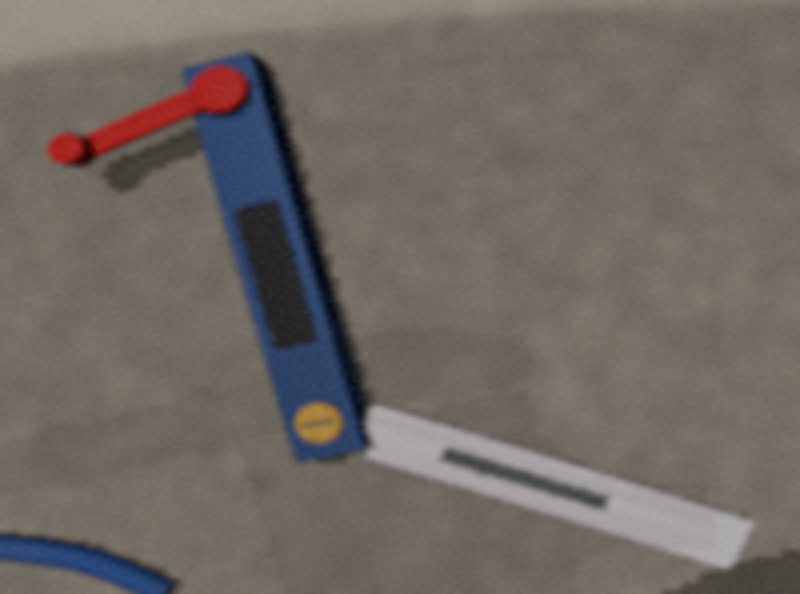

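View pics/w1f.png

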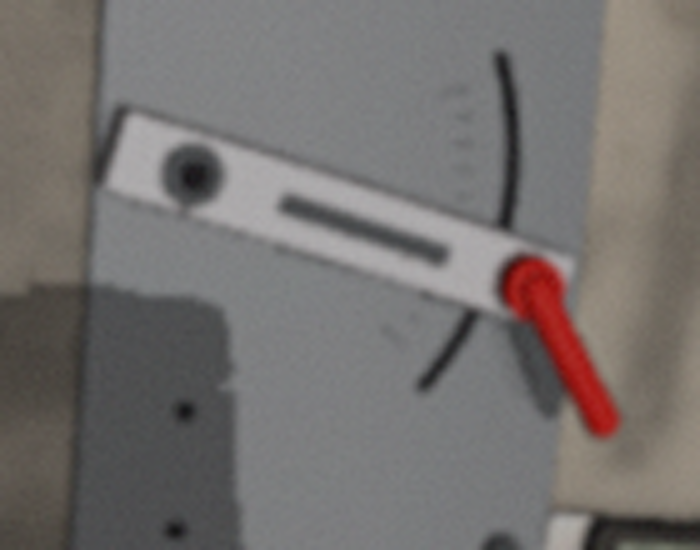

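The stock yaw is about +0.184 and the pivot is at (0.417, 0.186). The jig yaw is about -0.063, and the two cameras agree on it. Next I'll measure the fences and the bowl clearance.

Run:
```python
from meas import *
import station; print([k for k in dir(station) if not k.startswith("__")], getattr(station,"grip_point_offset",None), get_obs().keys())
c,o=load("w1"); t,_=load("t0"); s,_=load("s0")
yaw=-.0635; ex=np.array([np.cos(yaw),np.sin(yaw)]);ey=np.array([-np.sin(yaw),np.cos(yaw)])
e0=np.array([0.58736557,0.1753234])
fp=onz(c,(398.6,175),.031,o)[:2]; lp=onz(c,(385,321),.031,o)[:2]
ft=onz(t,(260/2.9+190,188/2.9+150),.031)[:2]; lt=onz(t,(492/2.9+190,206/2.9+150),.031)[:2]
print("fence pivots wrist",fp,lp,"sep",(fp-lp)@ey,(fp-lp)@ex,"top",ft,lt,(ft-lt)@ey)
print("x from edge",(fp-e0)@ex,(lp-e0)@ex)
# jig origin
y0=np.mean([fp@ey-.07, ]); print("y0 from fence L,R,wr/top", fp@ey-.07, lp@ey+.145, ft@ey-.07, lt@ey+.145)
Q,_=edge_pts(c,o,(385,161),(472,190),.031,n=40,half=4); x,v,sd,n=fit(Q); v=v*np.sign(v[0]); a=np.arctan2(v[1],v[0]); print("L fence left face ang rel jig",a-yaw,sd,n)
# bowl rim: triangulate rim-left extremity & top extremity approximations via fitted circle at different z
for z in (0.03,.05,.07):
  rw=np.array([onz(c,p,z,o)[:2] for p in [(349,335),(283,264),(188,330),(344,310),(330,288)]])
  rt=np.array([onz(t,p,z)[:2] for p in [(363,240.5),(409,286),(318,286),(363,332),(330.5,253.5)]])
  def circ(P):
    A=np.c_[2*P,np.ones(len(P))];q=np.linalg.lstsq(A,(P**2).sum(1),rcond=None)[0];return q[:2],np.sqrt(q[2]+q[:2]@q[:2])
  print(z,circ(rw),circ(rt))
y,n=cent(redmask(c),(180,65,197,85)); print("knob",y,n,onz(c,y,.045,o))
```

```text
['MotionError', 'camera', 'dwell', 'finish_job', 'get_obs', 'goto', 'grip_point_offset', 'gripper_to', 'inverse_kinematics', 'movej', 'servo_line'] -0.0187 dict_keys(['clock', 'joint_positions', 'dq', 'effort', 'position', 'tool_rot', 'contact_force', 'moment', 'finger_gap'])
fence pivots wrist [0.60810299 0.15677375] [ 0.59381177 -0.05703633] sep 0.21428604364941511 0.0006946025017361569 top [0.60661654 0.15433504] [ 0.59235914 -0.05948869] 0.2142975230699716
x from edge 0.021872735646255897 0.021178133144519738
y0 from fence L,R,wr/top 0.1250463770738795 0.12576033342446438 0.12251825686450588 0.12322073379453427
L fence left face ang rel jig -0.25309289 0.00017365490230709203 28
0.03 (array([ 0.41618407, -0.07936578]), np.float64(0.12504441546649428)) (array([ 0.42008345, -0.07017181]), np.float64(0.12066392981530027))
0.05 (array([ 0.42025288, -0.06637748]), np.float64(0.11974330331054028)) (array([ 0.41953999, -0.06860467]), np.float64(0.119049764303328))
0.07 (array([ 0.4243217 , -0.05338918]), np.float64(0.11444219115458341)) (array([ 0.41899652, -0.06703753]), np.float64(0.11743559879135562))
knob [188.94623656  73.76344086] 93 [0.3477573  0.30169762 0.045     ]
```

All the checks agree: fence pivots 21.9 and 21.2 mm from the edge (22 expected), 214.3 mm apart (215 expected), left fence lean 0.253. The bowl rim, at z of about 0.048 m, leaves about 15 mm clearance at the right station. Now I'll grasp the stock.

```bash
cat >> meas.py <<'E'
JY=-.0635
EX=np.array([np.cos(JY),np.sin(JY)]);EY=np.array([-np.sin(JY),np.cos(JY)])
E0=np.array([0.58736557,0.1753234]); O=EX*(E0@EX)+EY*.1245
def J2W(x,y): return O+EX*x+EY*y
def W2J(p): d=np.asarray(p)[:2]-O; return np.array([d@EX,d@EY])
def F():
    f=np.mean([get_obs()["contact_force"] for _ in range(3)],0); return np.array([f[:2]@EX,f[:2]@EY,f[2]])
def st(tag=""):
    o=get_obs(); print(tag,"t%.2f"%o["clock"],"jig",(W2J(o["position"])*1000).round(2),"z%.1f"%(o["position"][2]*1000),"F",F().round(2),"M",o["moment"].round(3),"gap%.3f"%o["finger_gap"])
E
python3 - <<'E'
from meas import *
st("start")
b=.184; g=np.array([.4169,.1865])+.060*np.array([-np.sin(b),np.cos(b)])+[.0005,0]
print(g, O)
q=list(down(b))
gripper_to(.7,40)
goto([*g,.10],q); st()
servo_line([*g,.011],vel=.12); st("down")
gripper_to(.0,40); st("grip")
servo_line([*g,.045],vel=.12); st("lift")
snap("wrist","w2"); snap("side","s2")
E
```

```text
start t2.42 jig [-75.87  58.3 ] z359.8 F [ 0.02  0.36 -0.61] M [ 0.009 -0.028 -0.001] gap1.004
[0.40642219 0.24548718] [0.58179765 0.08775754]
 t3.94 jig [-183.84  146.56] z100.7 F [0.81 0.76 0.17] M [ 0.007 -0.012  0.019] gap0.706
down t4.83 jig [-184.58  146.41] z11.5 F [0.33 0.35 0.41] M [0.004 0.014 0.012] gap0.698
grip t5.24 jig [-184.88  146.4 ] z11.6 F [-1.31 -0.4  10.  ] M [-0.128  0.287 -0.109] gap0.268
lift t5.67 jig [-184.92  146.34] z45.0 F [ 0.13 -0.69 -4.25] M [0.002 0.049 0.001] gap0.273
```

View pics/w2.png

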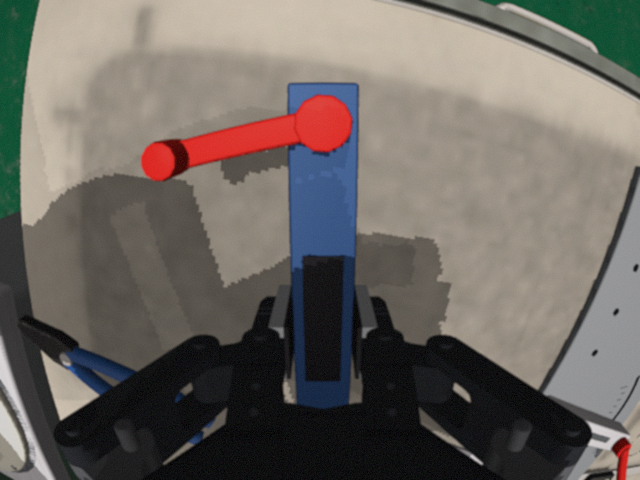

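The stock is held squarely (its edges are parallel to the pads) and the lift reads about 4 N. Now I'll bring it to the left of the proven fence, in front of the edge.

Run:
```python
from meas import *
q=list(down(JY))
p=J2W(-.030,.228); servo_line([*p,.05],q,vel=.2); st()
p=J2W(-.022,.228); servo_line([*p,.0125],vel=.1); st("low")
dwell(.1); st()
snap("wrist","w3"); snap("top","t3")
im=cv2.imread("pics/t3.png")
cv2.imwrite("pics/t3z.png",cv2.resize(im[150:290,190:400],None,fx=3.7,fy=3.7,interpolation=cv2.INTER_CUBIC))
```

```text
t6.80 jig [-31.21 227.39] z49.4 F [ 0.12  0.7  -4.89] M [-0.022  0.011 -0.037] gap0.274
low t7.33 jig [-22.41 227.61] z11.1 F [ 1.13  0.18 -5.09] M [-0.008  0.027  0.007] gap0.271
 t7.43 jig [-22.25 227.77] z11.6 F [-0.54  0.16 -4.95] M [ 0.004 -0.016 -0.018] gap0.271
```

View pics/t3z.png

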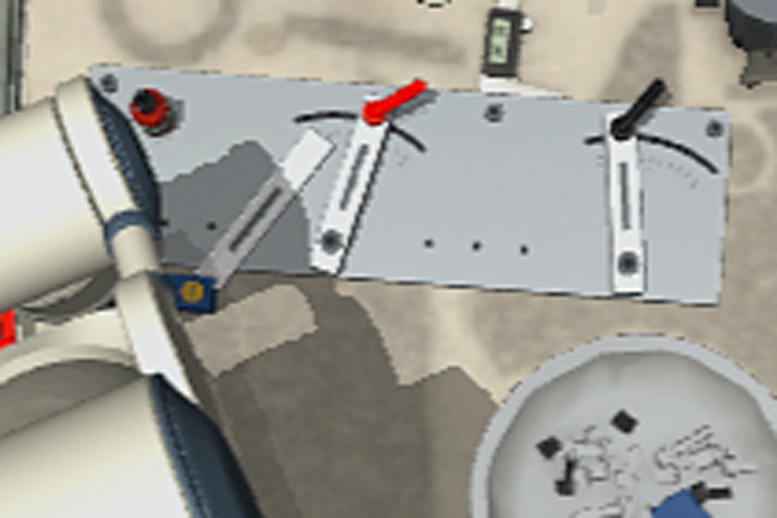

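View pics/w3.png

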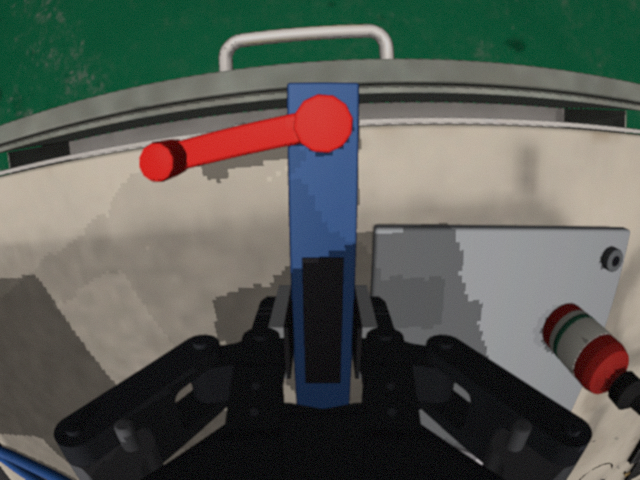

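Blade and fence are clear of each other, with the tip about 10 mm left of the fence, and the stock is parallel to the edge. Now I'll seat it on the bench and against the edge by force.

```bash
cat >> meas.py <<'E'
def rel(dx,dy,dz,vel=.03):
    """move the commanded point (jig axes, mm)"""
    global CMD
    CMD=CMD+np.r_[EX*dx+EY*dy,dz]/1000; servo_line(list(CMD),vel=vel)
E
python3 - <<'E'
import meas; from meas import *
meas.CMD=np.r_[J2W(-.022,.228),.0125]
f0=F()
for i in range(5):
    rel(0,0,-.4); dwell(.05); st("z")
    if F()[2]-f0[2]>1.5: break
f0=F()
for i in range(14):
    rel(1,0,0); dwell(.03); st("x")
    if F()[0]-f0[0]<-3: break
np.save("cmd.npy",meas.CMD)
E
```

```text
z t7.83 jig [-21.99 227.99] z12.1 F [ 0.42 -0.01 -3.7 ] M [ 0.01  -0.028  0.031] gap0.265
z t8.13 jig [-21.99 228.01] z11.7 F [ 0.18  0.54 -4.73] M [-0.009  0.03  -0.072] gap0.270
z t8.43 jig [-21.99 228.  ] z11.3 F [ 0.07  0.01 -4.83] M [ 0.028 -0.037  0.014] gap0.272
z t8.73 jig [-21.98 227.98] z10.9 F [ 0.28  0.15 -4.79] M [ 0.001 -0.007 -0.019] gap0.265
z t9.03 jig [-22.02 228.01] z10.5 F [ 0.15 -0.1  -4.13] M [ 0.063 -0.022 -0.018] gap0.268
x t9.32 jig [-20.96 227.99] z10.5 F [ 0.61 -0.25 -3.47] M [-0.043  0.032  0.021] gap0.270
x t9.60 jig [-19.98 228.  ] z10.5 F [ 0.01 -0.69 -4.13] M [ 0.016 -0.017  0.009] gap0.268
x t9.88 jig [-18.98 227.99] z10.5 F [-0.13  0.62 -5.3 ] M [-0.067 -0.007 -0.022] gap0.271
x t10.17 jig [-17.96 227.98] z10.5 F [-0.05  0.51 -3.9 ] M [-0.044 -0.02  -0.018] gap0.270
x t10.45 jig [-16.99 227.98] z10.5 F [-0.23 -0.81 -4.44] M [ 0.006  0.019 -0.043] gap0.267
x t10.73 jig [-15.95 228.01] z10.5 F [-0.44  0.2  -5.07] M [-0.076  0.02  -0.011] gap0.270
x t11.02 jig [-14.95 227.98] z10.5 F [ 0.12 -0.64 -4.55] M [-0.033 -0.018  0.044] gap0.273
x t11.30 jig [-13.98 227.98] z10.5 F [ 0.02 -0.15 -4.97] M [-0.046 -0.011  0.074] gap0.269
x t11.58 jig [-12.97 227.98] z10.5 F [-0.22  0.17 -5.55] M [-0.019  0.032 -0.026] gap0.269
x t11.87 jig [-12.53 227.97] z10.4 F [-5.18  1.22 -1.94] M [0.076 0.875 0.002] gap0.273
```

Run:
```python
import meas; from meas import *
meas.CMD=np.load("cmd.npy")
rel(-.2,0,-.5); dwell(.05); st("z")
rel(0,0,-.4); dwell(.05); st("z")
rel(0,-60,.1,vel=.05); dwell(.05); st("slid")
np.save("cmd.npy",meas.CMD)
snap("top","t4")
im=cv2.imread("pics/t4.png")
cv2.imwrite("pics/t4z.png",cv2.resize(im[150:290,190:400],None,fx=3.7,fy=3.7,interpolation=cv2.INTER_CUBIC))
```

```text
z t12.17 jig [-12.51 227.97] z10.3 F [-5.35 -0.62  3.61] M [-0.004  1.006  0.004] gap0.272
z t12.47 jig [-12.51 227.98] z10.3 F [-8.27 -2.07  9.06] M [-0.218  1.229 -0.12 ] gap0.268
slid t13.87 jig [-12.54 169.09] z10.3 F [-7.84 10.31  6.11] M [ 1.654  1.439 -0.065] gap0.269
```

View pics/t4z.png

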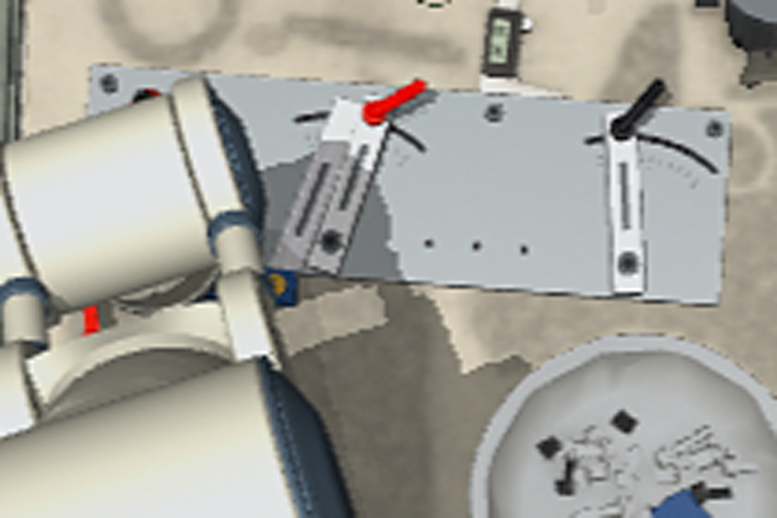

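The Fy reading of 10 N is partly friction from pressing down on the bench. I'll relieve the vertical load and look closely before going on.

Run:
```python
import meas; from meas import *
meas.CMD=np.load("cmd.npy")
rel(-.1,.8,.7); dwell(.05); st("relieve")
np.save("cmd.npy",meas.CMD)
c,_=snap("side","s4"); snap("wrist","w4"); t,_=snap("top","t4b")
im=cv2.imread("pics/s4.png"); print(proj(c,[*J2W(.05,.07),.03]))
u,v=proj(c,[*J2W(.05,.07),.03]).astype(int)
cv2.imwrite("pics/s4z.png",cv2.resize(im[v-70:v+60,u-90:u+90],None,fx=4.4,fy=4.4,interpolation=cv2.INTER_CUBIC))
im=cv2.imread("pics/t4b.png")
cv2.imwrite("pics/t4bz.png",cv2.resize(im[165:235,250:320],None,fx=8,fy=8,interpolation=cv2.INTER_CUBIC))
```

```text
relieve t14.22 jig [-12.6  168.99] z10.4 F [-4.47  3.51 -1.71] M [ 0.626  0.822 -0.082] gap0.272
[358.40278429 289.01176597]
```

View pics/s4z.png

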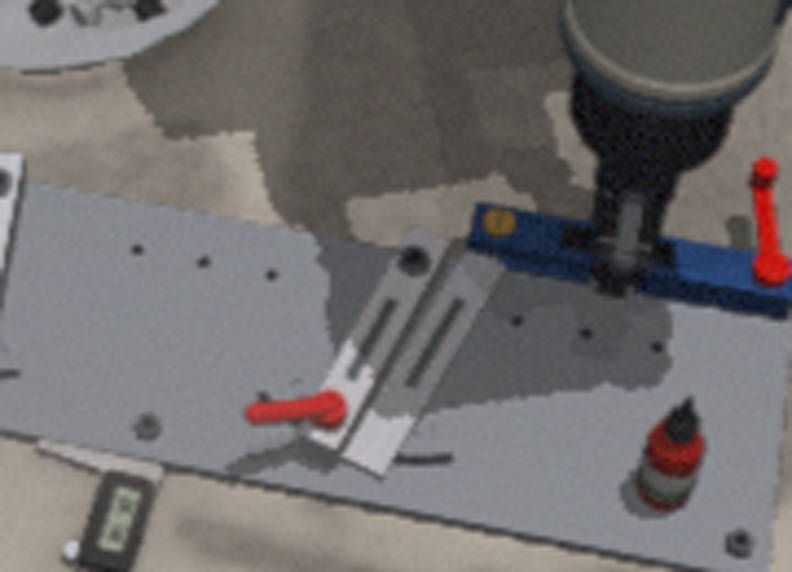

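View pics/t4bz.png

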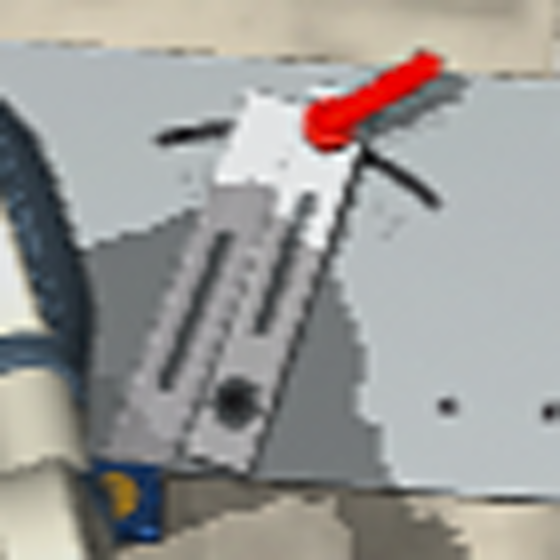

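The tip is in contact and a wedge gap remains toward the pivot, so the earlier force was friction. I'll continue in small steps with less pressure.

Run:
```python
import meas; from meas import *
meas.CMD=np.load("cmd.npy")
rel(-.15,0,.15); dwell(.03); st("relieve"); f0=F()
for i in range(12):
    rel(0,-1 if i<5 else -.5,0); dwell(.04); st("y")
    f=F()
    if f[1]>5 and i>0: break
np.save("cmd.npy",meas.CMD); snap("side","s5"); snap("top","t5")
im=cv2.imread("pics/t5.png")
cv2.imwrite("pics/t5z.png",cv2.resize(im[165:235,250:320],None,fx=8,fy=8,interpolation=cv2.INTER_CUBIC))
```

```text
relieve t14.65 jig [-12.6  168.89] z10.5 F [-4.23  3.77 -3.82] M [0.605 0.683 0.015] gap0.273
y t14.94 jig [-12.62 167.79] z10.4 F [-4.24  3.2  -4.12] M [ 0.494  0.758 -0.049] gap0.267
y t15.23 jig [-12.61 166.74] z10.5 F [-4.96  2.27 -4.87] M [ 0.526  0.777 -0.004] gap0.271
y t15.53 jig [-12.6  165.77] z10.5 F [-4.74  2.65 -4.54] M [ 0.547  0.684 -0.047] gap0.269
y t15.82 jig [-12.57 164.79] z10.5 F [-3.42  2.32 -5.1 ] M [ 0.538  0.756 -0.079] gap0.272
y t16.11 jig [-12.6  163.78] z10.5 F [-4.39  2.85 -4.7 ] M [0.531 0.823 0.035] gap0.271
y t16.40 jig [-12.56 163.33] z10.5 F [-5.13  2.31 -4.28] M [ 0.571  0.771 -0.045] gap0.270
y t16.69 jig [-12.6  162.83] z10.5 F [-4.56  3.74 -3.2 ] M [ 0.569  0.79  -0.021] gap0.265
y t16.98 jig [-12.58 162.53] z10.5 F [-5.03  4.63 -4.04] M [ 0.838  0.837 -0.031] gap0.272
y t17.27 jig [-12.57 162.33] z10.5 F [-5.99  8.18 -4.6 ] M [ 1.28   0.871 -0.106] gap0.269
```

View pics/t5z.png

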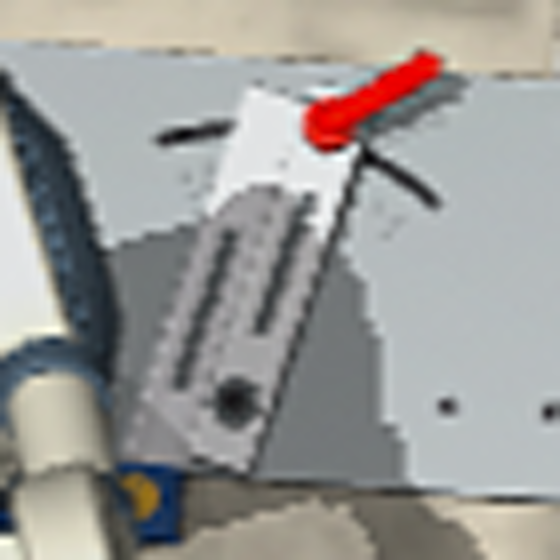

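The blade has met the fence at grip y = 162.4 (161.5 predicted), and the bars look parallel with no wedge. I'll ease off, release, close the gripper and move to the knob.

Run:
```python
import meas; from meas import *
meas.CMD=np.load("cmd.npy")
rel(.0,.35,-.15); dwell(.05); st("eased")
gripper_to(.5); st("open")
rel(0,0,85,vel=.2)
st("up")
c,o=snap("wrist","w6"); snap("top","t6"); snap("side","s6")
```

```text
eased t17.68 jig [-12.6  162.42] z10.4 F [-4.73  4.56 -3.56] M [ 0.868  0.813 -0.022] gap0.270
open t18.00 jig [-11.83 162.12] z10.7 F [ 0.37  0.21 -0.23] M [-0.003  0.005 -0.011] gap0.500
up t18.57 jig [-12.36 162.13] z95.8 F [-0.54 -0.3  -0.63] M [-0.049  0.03  -0.011] gap0.503
```

View pics/w6.png

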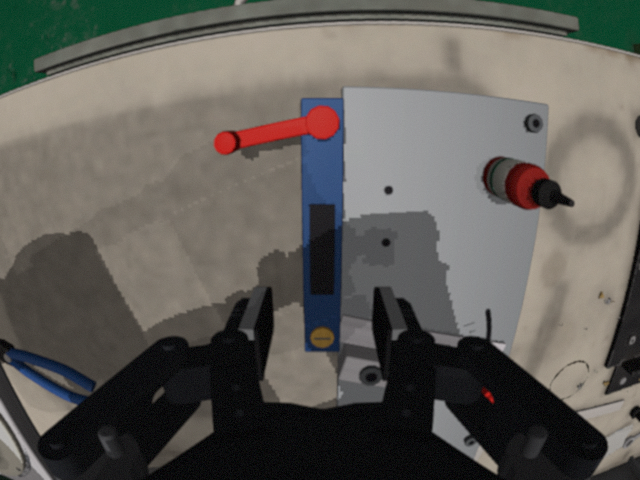

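The stock lies flush on the edge, with the lever hub at about (322,122), the knob at about (227,142) and the pivot at about (321,338). I'll measure the knob, then fold it.

Run:
```python
from meas import *
c,o=load("w6")
y,n=cent(yelmask(c),(300,320,345,355)); print("pivot",n,W2J(onz(c,y,.029,o))*1000)
m=redmask(c)
k,n=cent(m,(210,125,238,158)); print("knob",k,n,W2J(onz(c,k,.044,o))*1000)
h,n=cent(m,(306,100,342,140)); print("hub",h,n,W2J(onz(c,h,.034,o))*1000)
E=[]
for a,b in [((342,90),(338,330))]:
    P,u=edge_pts(c,o,(343,92),(342,300),.008,n=40,half=4); print("edge/stock boundary",fit(P)[1])
P,u=edge_pts(c,o,(302,105),(303,310),.028,n=40,half=5); x,v,s,n=fit(P); print("stock outer top edge yaw rel jig",np.arctan2(-v[0],v[1])-JY if v[1]>0 else np.arctan2(v[0],-v[1])-JY,W2J(x)*1000,s,n)
```

```text
pivot 41 [-14.20376201 105.30420658]
knob [224.8997555  142.37652812] 409 [-64.34965494 228.94494008]
hub [321.65100671 122.08389262] 894 [-13.24194026 238.431637  ]
edge/stock boundary [0.06518432 0.99787325]
stock outer top edge yaw rel jig 0.0013281107 [-25.21498525 182.16132895] 0.00013035917399548076 33
```

Run:
```python
import meas; from meas import *
gripper_to(0.0,20)
hub=np.array([-12.6,238.3]); n=np.array([1,-1])/np.sqrt(2)
kn=lambda q: hub+52*np.array([np.cos(np.pi+.12+q),np.sin(np.pi+.12+q)])
P=lambda q,g=0: J2W(*((kn(q)-n*(17.5+g))/1000))
print(kn(.09),P(.09,12))
Q=list(down(JY+np.pi/4))
goto([*P(.09,13),.09],Q); servo_line([*P(.09,13),.037],vel=.15); st("beside")
f0=F()
snap("wrist","w7")
servo_line([*P(.09,2),.037],vel=.06); st("near"); print(f0)
```

```text
[-63.45760757 227.46008521] [0.51340804 0.34092735]
beside t20.37 jig [-84.41 248.59] z37.2 F [-0.15  0.28 -0.  ] M [-0.013  0.01  -0.024] gap0.002
near t20.75 jig [-76.64 241.02] z37.5 F [ 0.34  0.29 -0.06] M [-0.035 -0.03  -0.05 ] gap0.002
[-0.15268907  0.27673509 -0.00409213]
```

View pics/w7.png

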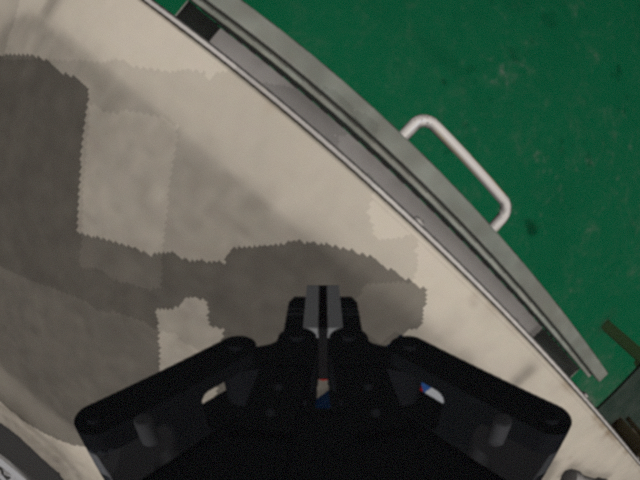

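The closed fingers stand just behind the knob along the push direction. Now I'll fold it in monitored steps.

Run:
```python
import meas; from meas import *
hub=np.array([-12.6,238.3]); n=np.array([1,-1])/np.sqrt(2)
kn=lambda q: hub+52*np.array([np.cos(np.pi+.12+q),np.sin(np.pi+.12+q)])
P=lambda q,g=0: J2W(*((kn(q)-n*(17.5+g))/1000))
for q in np.arange(.09,1.2,.12):
    servo_line([*P(q),.037],vel=.05); st("q%.2f"%q)
    f=F()
    if np.hypot(*f[:2])>12: print("STOP");break
```

```text
q0.09 t21.00 jig [-75.87 239.85] z37.0 F [-0.2  -0.71 -0.17] M [ 0.027  0.085 -0.027] gap-0.003
q0.21 t21.27 jig [-74.1  233.48] z36.9 F [ 0.07  0.52 -0.94] M [ 0.     0.079 -0.018] gap0.002
q0.33 t21.55 jig [-71.51 227.73] z37.0 F [-0.98 -0.25  0.32] M [ 0.023  0.042 -0.049] gap-0.000
q0.45 t21.82 jig [-68.38 222.31] z37.0 F [-0.02  0.88 -1.03] M [-0.022 -0.001 -0.02 ] gap-0.004
q0.57 t22.10 jig [-64.72 217.33] z37.0 F [ 0.19 -0.35 -0.61] M [ 0.049 -0.012  0.056] gap0.000
q0.69 t22.38 jig [-60.5  212.83] z37.0 F [ 0.1  -0.44 -0.02] M [ 0.012  0.017 -0.02 ] gap-0.000
q0.81 t22.65 jig [-55.66 208.81] z37.0 F [ 0.16 -0.37  0.65] M [0.028 0.026 0.036] gap-0.001
q0.93 t22.93 jig [-50.45 205.4 ] z37.0 F [-0.16 -0.59  0.01] M [ 0.009 -0.023  0.056] gap-0.001
q1.05 t23.20 jig [-44.86 202.65] z37.0 F [ 0.26  0.33 -0.14] M [ 0.014 -0.016 -0.017] gap-0.001
q1.17 t23.48 jig [-38.96 200.58] z37.0 F [ 0.4   0.64 -0.27] M [ 0.033  0.043 -0.006] gap-0.000
```

No contact force at all, so I need to look.

Run:
```python
from meas import *
c,o=snap("side","s8"); print(o["position"])
p=np.array([*J2W(-.03,.2),.03]);u,v=proj(c,p).astype(int);print(u,v)
im=cv2.imread("pics/s8.png");cv2.imwrite("pics/s8z.png",cv2.resize(im[v-60:v+60,u-80:u+80],None,fx=4.8,fy=4.8,interpolation=cv2.INTER_CUBIC))
c,o=snap("wrist","w8")
```

```text
[0.55564695 0.29040198 0.03699543]
422 269
```

View pics/s8z.png

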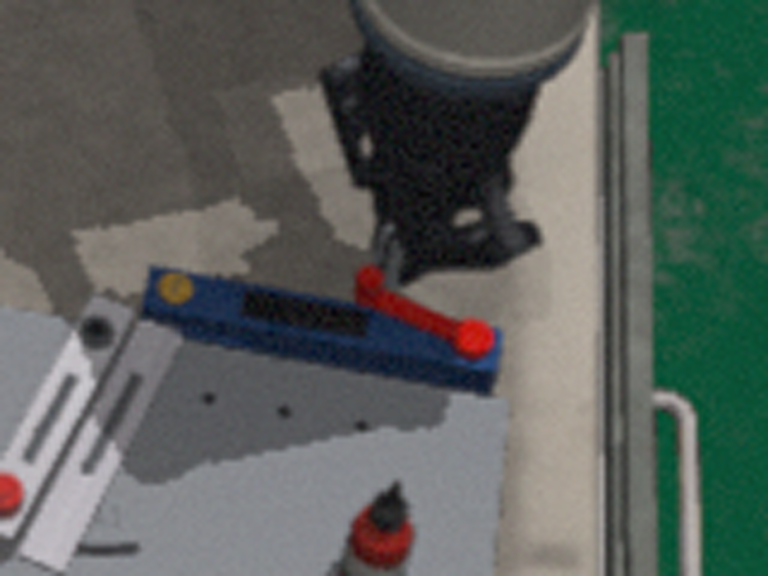

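View pics/w8.png

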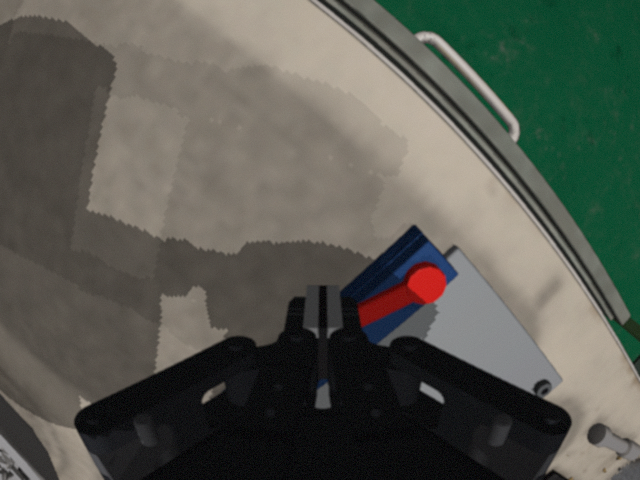

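The lever is folding (about 1 rad so far) and the bevel stays flush in the corner. I'll continue to the stop.

Run:
```python
import meas; from meas import *
hub=np.array([-12.6,238.3]); n=np.array([1,-1])/np.sqrt(2)
kn=lambda q: hub+52*np.array([np.cos(np.pi+.12+q),np.sin(np.pi+.12+q)])
P=lambda q,g=0: J2W(*((kn(q)-n*(17.5+g))/1000))
for q in np.arange(1.23,1.65,.04):
    servo_line([*P(min(q,1.36),(1.36-q)*52 if q>1.36 else 0),.037],vel=.04); st("q%.2f"%q)
    f=F()
    if np.hypot(*f[:2])>7: print("STOP");break
snap("side","s9"); snap("wrist","w9"); 
c,_=load("s9")
p=np.array([*J2W(-.0,.15),.03]);u,v=proj(c,p).astype(int)
im=cv2.imread("pics/s9.png");cv2.imwrite("pics/s9z.png",cv2.resize(im[v-60:v+60,u-80:u+80],None,fx=4.8,fy=4.8,interpolation=cv2.INTER_CUBIC))
```

```text
q1.23 t23.82 jig [-36.28 199.92] z37.0 F [-0.8   0.2  -0.19] M [ 0.112  0.19  -0.001] gap0.002
q1.27 t24.07 jig [-34.32 199.47] z36.9 F [-1.36  1.04  0.75] M [0.088 0.302 0.026] gap0.004
q1.31 t24.32 jig [-32.21 199.14] z36.9 F [-2.15 -0.39  0.46] M [0.082 0.285 0.015] gap0.002
q1.35 t24.57 jig [-30.05 198.91] z37.0 F [-1.34  1.07 -0.4 ] M [ 0.088  0.327 -0.059] gap0.000
q1.39 t24.82 jig [-28.48 198.24] z37.0 F [-3.09  4.38 -0.32] M [0.943 0.511 0.019] gap0.002
q1.43 t25.07 jig [-27.9  197.63] z37.0 F [-10.49  13.26   0.63] M [2.416 1.432 0.054] gap0.002
STOP
```

View pics/s9z.png

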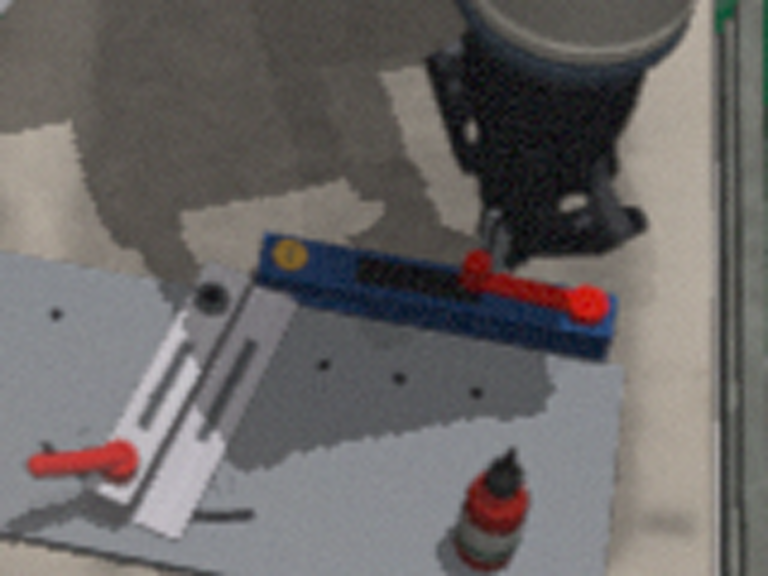

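The lever hit its stop with a firm rise in force. I'll back off at once and verify from above.

Run:
```python
import meas; from meas import *
o=get_obs(); meas.CMD=np.array(o["position"])
rel(-10,10,0,vel=.15); rel(0,0,45,vel=.25)
gripper_to(.55,40)
goto([*J2W(-.030,.100),.30],list(down(JY))); dwell(.15)
c,o=snap("wrist","w10"); snap("top","t10"); st()
```

```text
t27.48 jig [-30.3  100.38] z298.8 F [-1.28 -0.58  0.16] M [ 0.    0.05 -0.01] gap0.550
```

View pics/w10.png

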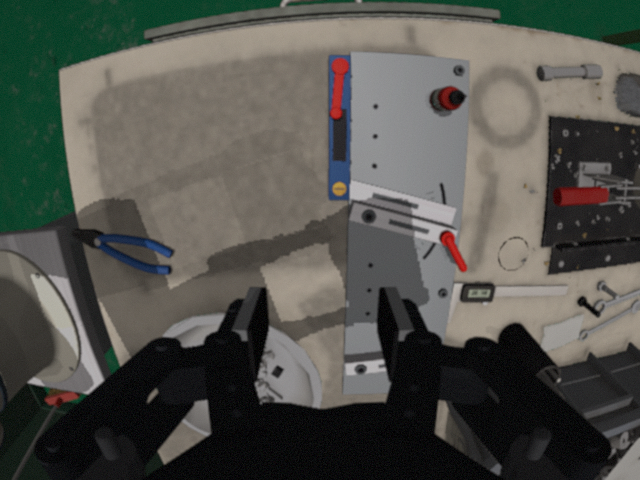

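Run:
```python
from meas import *
c,o=load("w10"); im=cv2.imread("pics/w10.png")
cv2.imwrite("pics/w10z.png",cv2.resize(im[40:280,310:480],None,fx=4,fy=2.5,interpolation=cv2.INTER_CUBIC))
cv2.imwrite("pics/w10f.png",cv2.resize(im[170:280,335:475],None,fx=5.6,fy=5.4,interpolation=cv2.INTER_CUBIC))
y,n=cent(yelmask(c),(325,178,352,202)); print("pivot",n,W2J(onz(c,y,.029,o))*1000)
for (a,b,z,nm,k) in [((330,60),(329,195),.028,"stock outer",0),((351,60),(349,170),.008,"?",0)]:
    P,u=edge_pts(c,o,a,b,z,n=40,half=4); x,v,s,m=fit(P); v*=np.sign(v[1]); print(nm,"rel",np.arctan2(-v[0],v[1])-JY,W2J(x)*1000,s,m)
```

```text
pivot 94 [-13.05868962 102.31818111]
stock outer rel 0.0040812492 [-26.05519117 177.79919198] 0.00010918587984747743 28
? rel 0.007613063 [  0.79384737 163.81484735] 0.00014612074018356723 28
```

View pics/w10z.png

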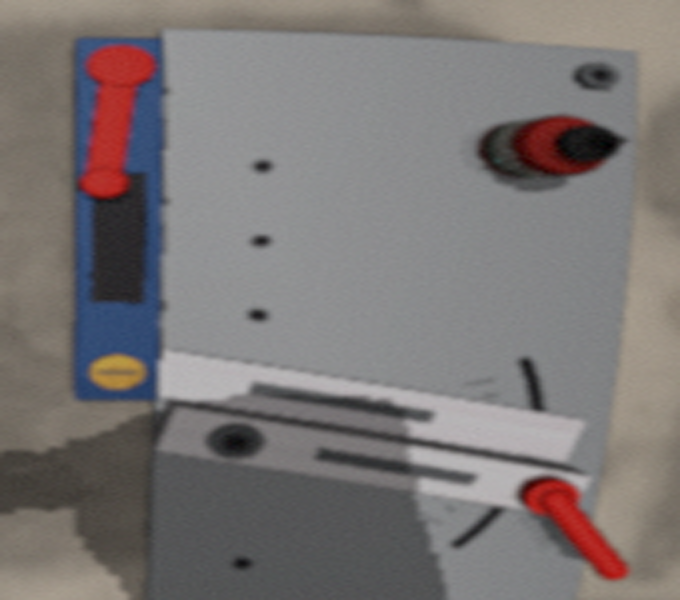

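View pics/w10f.png

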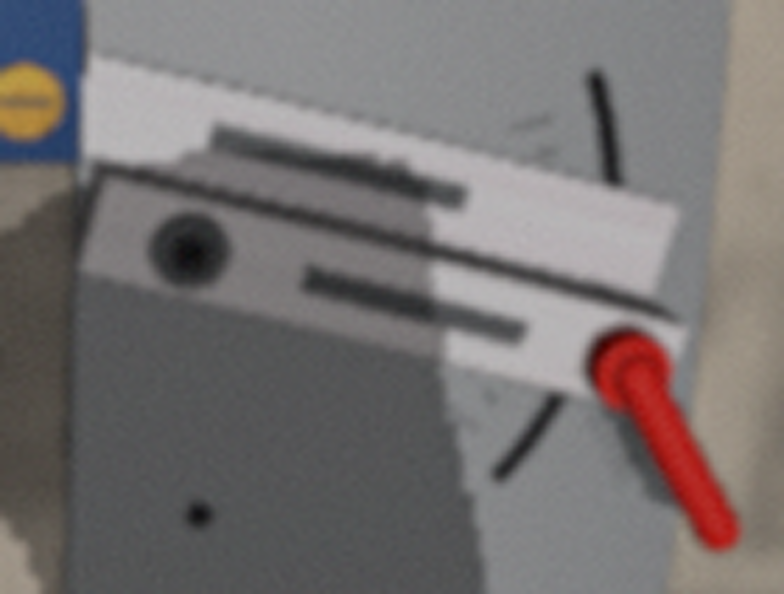

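The lever is folded. Blade and fence look parallel, separated only by a dark side-face line of constant width. I'll put numbers on the angles.

Run:
```python
from meas import *
c,o=load("w10")
px=lambda x,y:(335+x/5.6,170+y/5.4)
for nm,a,b,z in [("fence left top edge",(130,172),(600,290),.031),("blade far edge",(110,60),(660,205),.0145),("blade near edge",(100,160),(600,283),.0145),("fence right edge",(100,272),(560,388),.031)]:
    P,u=edge_pts(c,o,px(*a),px(*b),z,n=60,half=2.5); x,v,s,m=fit(P); v*=np.sign(v[0]); print(nm,"lean",-(np.arctan2(v[1],v[0])-JY),s,m)
z=lambda x,y:(310+x/4,40+y/2.5)
h=W2J(onz(c,z(121,66),.036,o)); k=W2J(onz(c,z(104,183),.046,o)); d=(k-h)*1000; print(h,k,d,np.hypot(*d),"lever q",np.arctan2(d[1],d[0])%(2*np.pi)-np.pi-.12)
```

```text
fence left top edge lean 0.2454573 0.00012134156996117793 38
blade far edge lean 0.2380646 0.00017440071413321845 45
blade near edge lean 0.24489464 0.00017918475771493809 28
fence right edge lean 0.25146097 0.00016385237926295348 35
[-0.01277563  0.23768444] [-0.01745521  0.18601097] [ -4.67957648 -51.67347513] 51.88493488032968 lever q 1.360482169992892
```

The lever reads 1.360, fully folded. All four blade and fence edges lie within 0.238–0.251, which is within view noise. Now I'll regrip, back off and carry it over.

Run:
```python
import meas; from meas import *
g=J2W(-.0126,.1622); q=list(down(JY))
goto([*g,.085],q); dwell(.1); servo_line([*g,.0115],vel=.12); st("down")
gripper_to(0.0,40); st("grip")
meas.CMD=np.r_[g,.0115]
rel(-3,8,1.5,vel=.06); st("off")
rel(0,0,70,vel=.2); st("up"); dwell(.1); st()
np.save("cmd.npy",meas.CMD)
snap("wrist","w11")
```

```text
down t29.25 jig [-12.13 162.35] z12.2 F [ 0.85 -0.64 -0.11] M [ 0.015 -0.021 -0.069] gap0.551
grip t29.58 jig [-12.65 162.4 ] z12.5 F [-4.71  0.5   7.76] M [ 0.091  0.686 -0.06 ] gap0.268
off t29.88 jig [-15.8  170.67] z13.1 F [ 0.13  0.48 -4.74] M [0.012 0.006 0.004] gap0.271
up t30.38 jig [-15.79 170.03] z82.6 F [ 0.86 -0.79 -5.41] M [-0.037  0.043 -0.004] gap0.267
 t30.48 jig [-16.56 169.72] z81.4 F [ 0.45  0.01 -4.02] M [-0.048  0.057  0.02 ] gap0.268
```

View pics/w11.png

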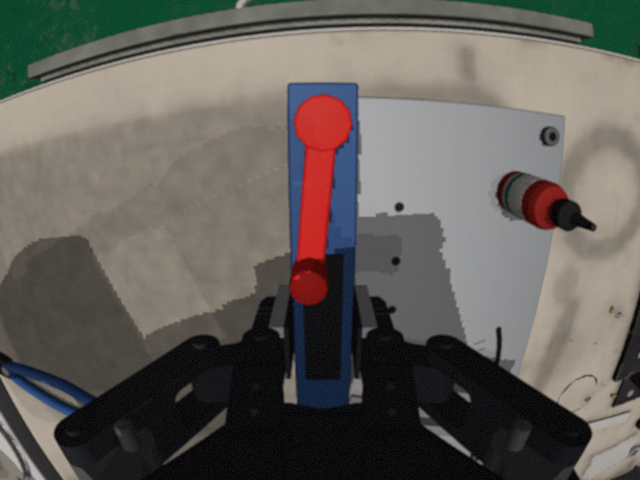

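The grip is good and the lever is still folded. I'll carry it over at 80 mm height and lower it between the fences.

Run:
```python
import meas; from meas import *
meas.CMD=np.r_[J2W(-.024,.012),.083]; servo_line(list(meas.CMD),list(down(JY)),vel=.2); st("over")
rel(2,0,-83+13,vel=.12); dwell(.1); st("low")
np.save("cmd.npy",meas.CMD)
snap("top","t12"); snap("side","s12")
im=cv2.imread("pics/s12.png");c,_=load("s12");u,v=proj(c,[*J2W(.05,-.06),.03]).astype(int)
cv2.imwrite("pics/s12z.png",cv2.resize(im[v-80:v+70,u-100:u+100],None,fx=4,fy=4,interpolation=cv2.INTER_CUBIC))
```

```text
over t31.47 jig [-23.88  12.69] z83.0 F [ 0.19 -0.2  -4.99] M [-0.024 -0.064  0.036] gap0.271
low t32.30 jig [-21.84  12.31] z13.0 F [-0.16  0.06 -4.69] M [ 0.009  0.015 -0.013] gap0.264
```

View pics/s12z.png

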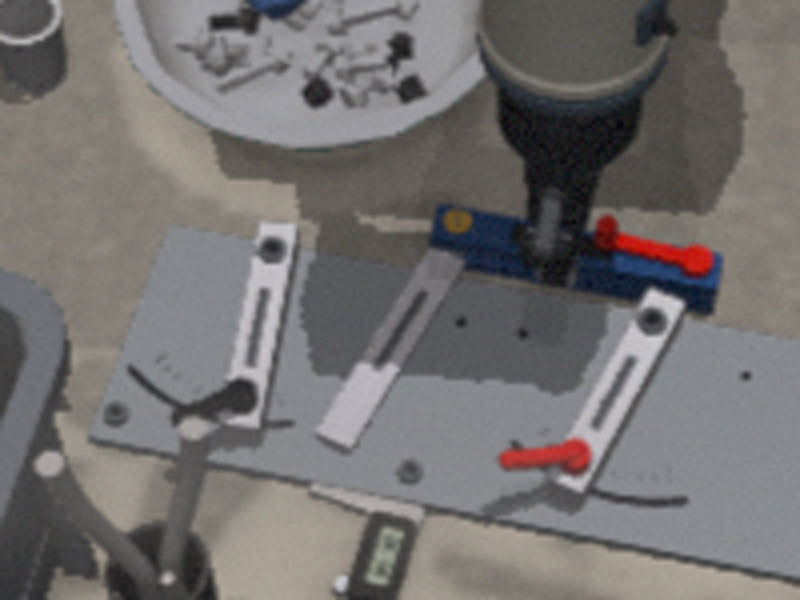

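View pics/t12.png

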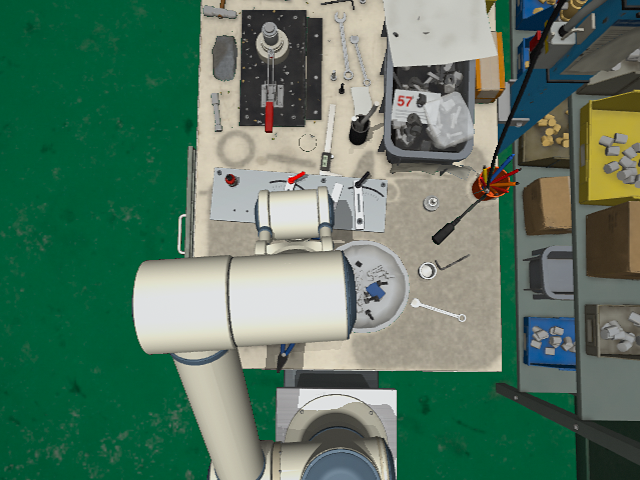

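The blade stands between the fences. One thing to note: with this lean, the left fence's front-right corner overhangs the edge by about 1 mm at y ≈ 64. The stock must therefore stay about 4 mm off the edge until its butt has passed that corner (grip y < -30). I'll slide off-edge first, then seat it.

Run:
```python
import meas; from meas import *
meas.CMD=np.load("cmd.npy")
rel(4.5,0,-2.2,vel=.05); st("in")     # z cmd 10.8, x -17.5
f0=F(); print(f0)
for k in range(7):
    rel(0,-7,0,vel=.06); st("y"); 
    if abs(F()[1]-f0[1])>6: print("STOP"); break
f1=F()
for i in range(8):
    rel(1 if i<3 else .5,0,0); dwell(.03); st("x")
    if F()[0]<-3.5: break
np.save("cmd.npy",meas.CMD)
c,_=snap("side","s13"); im=cv2.imread("pics/s13.png");u,v=proj(c,[*J2W(.05,-.1),.03]).astype(int)
cv2.imwrite("pics/s13z.png",cv2.resize(im[v-80:v+70,u-100:u+100],None,fx=4,fy=4,interpolation=cv2.INTER_CUBIC))
```

```text
in t32.65 jig [-18.79  12.08] z11.3 F [-12.34   1.1   15.92] M [0.33  2.131 0.059] gap0.271
[-12.33728501   1.10310279  15.91661647]
y t32.92 jig [-17.14   4.75] z11.3 F [-3.11 -3.6   7.41] M [-0.471  0.68  -0.006] gap0.269
y t33.18 jig [-16.66  -2.35] z11.3 F [ 0.17 -3.49  5.98] M [-0.685  0.287 -0.042] gap0.264
y t33.45 jig [-16.5   -9.36] z11.3 F [ 0.39 -3.92  5.6 ] M [-0.623  0.127 -0.033] gap0.268
y t33.72 jig [-16.52 -16.38] z11.3 F [ 0.61 -3.27  6.28] M [-0.585  0.09   0.052] gap0.267
y t33.98 jig [-16.49 -23.44] z11.3 F [ 0.75 -3.21  4.84] M [-0.509  0.049  0.017] gap0.267
y t34.25 jig [-16.46 -30.48] z11.3 F [-0.   -3.38  5.48] M [-0.532  0.01   0.048] gap0.269
y t34.52 jig [-16.47 -37.5 ] z11.3 F [ 0.78 -3.47  6.46] M [-0.498  0.083  0.041] gap0.266
x t34.80 jig [-16.39 -37.5 ] z11.3 F [-4.27 -3.71 11.14] M [-0.484  0.887  0.022] gap0.269
```

View pics/s13z.png

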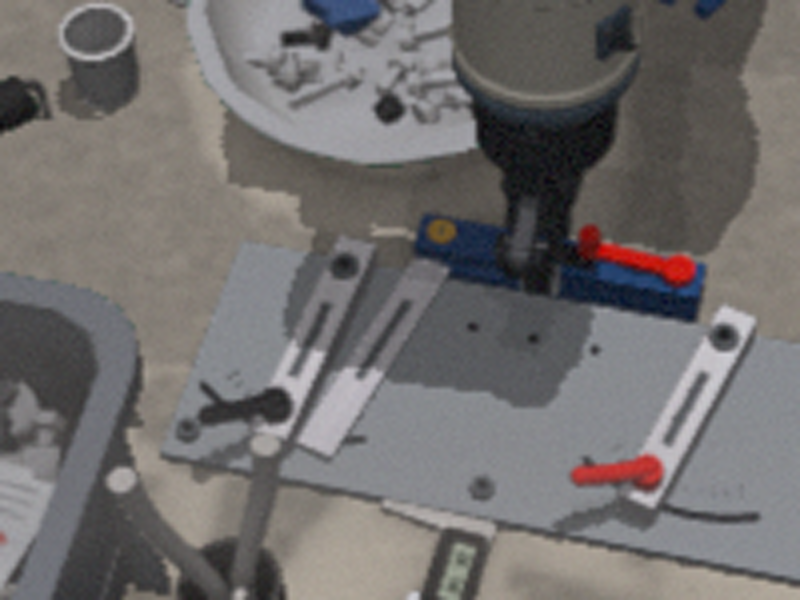

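I'm pressing on the bench too hard (Fz +6), because the grip sits lower this time. I'll relieve it and then seat on the edge.

Run:
```python
import meas; from meas import *
meas.CMD=np.load("cmd.npy")
rel(-1,0,.6); dwell(.05); st("z")
for i in range(4):
    if F()[2]<-3.2: break
    rel(0,0,.25); dwell(.05); st("z")
for i in range(9):
    rel(1 if i<3 else .5,0,0); dwell(.03); st("x")
    if F()[0]<-3: break
np.save("cmd.npy",meas.CMD)
```

```text
z t35.15 jig [-17.4  -37.12] z11.3 F [ 0.11 -0.97 -1.07] M [-0.299  0.119 -0.027] gap0.268
z t35.45 jig [-17.55 -36.97] z11.6 F [-0.97  0.05 -4.38] M [0.047 0.029 0.036] gap0.272
x t35.73 jig [-16.46 -36.98] z11.6 F [ 0.08 -0.19 -3.99] M [ 0.016 -0.018  0.005] gap0.270
x t36.02 jig [-15.45 -37.  ] z11.7 F [-0.59  0.54 -4.37] M [ 0.03   0.025 -0.017] gap0.268
x t36.30 jig [-14.45 -37.  ] z11.7 F [-0.03 -0.09 -4.74] M [ 0.012 -0.025 -0.039] gap0.270
x t36.58 jig [-14. -37.] z11.6 F [ 0.48 -0.47 -5.08] M [-0.018  0.01  -0.009] gap0.271
x t36.87 jig [-13.5 -37. ] z11.7 F [ 0.55 -0.39 -4.94] M [-0.037  0.039  0.028] gap0.269
x t37.15 jig [-13.06 -37.  ] z11.6 F [-0.51  0.59 -4.13] M [ 0.012  0.09  -0.047] gap0.268
x t37.43 jig [-12.91 -36.98] z11.6 F [-5.02  0.52 -3.38] M [ 0.073  0.616 -0.118] gap0.267
```

Run:
```python
import meas; from meas import *
meas.CMD=np.load("cmd.npy")
rel(0,-6,0,vel=.04);dwell(.03); st("y"); rel(0,-5,0,vel=.04);dwell(.03); st("y")
for i in range(16):
    rel(0,-1 if i<2 else -.4,0); dwell(.03); st("y")
    if F()[1]>6: break
np.save("cmd.npy",meas.CMD)
c,_=snap("side","s14"); im=cv2.imread("pics/s14.png");u,v=proj(c,[*J2W(.05,-.1),.03]).astype(int)
cv2.imwrite("pics/s14z.png",cv2.resize(im[v-70:v+60,u-80:u+80],None,fx=4.6,fy=4.6,interpolation=cv2.INTER_CUBIC))
```

```text
y t37.77 jig [-12.92 -43.25] z11.5 F [-4.48 -3.42 -4.48] M [-0.45   0.934 -0.128] gap0.270
y t38.08 jig [-12.93 -48.15] z11.5 F [-4.5  -2.8  -4.81] M [-0.397  0.965 -0.216] gap0.275
y t38.36 jig [-12.91 -48.83] z11.5 F [-4.62  0.68 -4.47] M [ 0.161  0.932 -0.157] gap0.267
y t38.64 jig [-12.92 -49.73] z11.5 F [-5.26  1.44 -4.23] M [ 0.417  0.92  -0.176] gap0.273
y t38.92 jig [-12.94 -50.04] z11.5 F [-4.78  3.94 -4.13] M [ 0.577  0.911 -0.163] gap0.272
y t39.21 jig [-12.91 -50.39] z11.5 F [-5.08  3.5  -4.12] M [ 0.624  0.94  -0.128] gap0.264
y t39.49 jig [-12.91 -50.78] z11.5 F [-5.47  2.36 -4.48] M [ 0.664  0.974 -0.14 ] gap0.270
y t39.77 jig [-12.94 -51.17] z11.5 F [-4.86  3.37 -3.5 ] M [ 0.619  0.943 -0.177] gap0.270
y t40.06 jig [-12.95 -51.6 ] z11.6 F [-6.27  4.42 -4.29] M [ 0.627  0.973 -0.155] gap0.271
y t40.34 jig [-12.93 -51.97] z11.5 F [-4.93  3.39 -3.33] M [ 0.677  0.913 -0.14 ] gap0.264
y t40.62 jig [-12.89 -52.37] z11.6 F [-5.72  4.16 -4.54] M [ 0.59   0.922 -0.194] gap0.269
y t40.91 jig [-12.93 -52.79] z11.6 F [-5.07  3.21 -4.12] M [ 0.631  0.934 -0.096] gap0.270
y t41.19 jig [-12.96 -53.  ] z11.5 F [-5.44  5.71 -4.64] M [ 1.009  0.893 -0.134] gap0.267
y t41.48 jig [-12.96 -53.16] z11.5 F [-5.85  9.14 -4.14] M [ 1.503  0.844 -0.14 ] gap0.269
```

View pics/s14z.png

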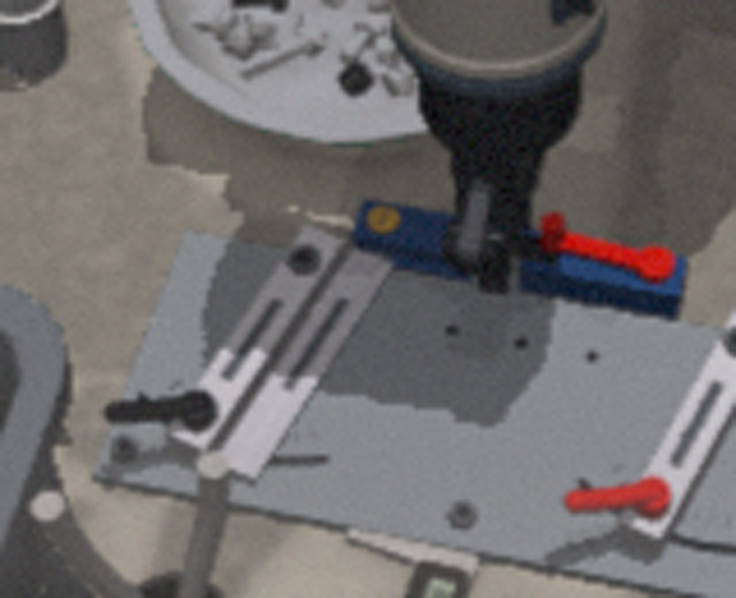

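The force rise at grip y = -53.0 matches the predicted flush position (-52.7). I'll ease off, set it on the bench, release and inspect.

Run:
```python
import meas; from meas import *
meas.CMD=np.load("cmd.npy")
rel(0,.35,-.2); dwell(.05); st("eased")
if F()[2]<-2.5: rel(0,0,-.2); dwell(.05); st("eased")
gripper_to(.5); st("open")
rel(0,0,80,vel=.2); st("up")
goto([*J2W(-.020,-.10),.30],list(down(JY))); dwell(.15)
snap("wrist","w15"); st()
```

```text
eased t41.83 jig [-12.93 -53.03] z11.4 F [-5.16  5.83 -3.76] M [ 0.972  0.888 -0.105] gap0.269
eased t42.12 jig [-12.92 -53.02] z11.3 F [-5.84  5.56  0.31] M [ 0.979  1.081 -0.141] gap0.271
open t42.45 jig [-11.79 -53.66] z11.5 F [ 0.09 -0.35 -0.06] M [ 0.004 -0.005 -0.049] gap0.496
up t43.00 jig [-12.28 -53.68] z91.7 F [-1.18  0.69 -1.1 ] M [-0.025 -0.008  0.028] gap0.496
 t44.07 jig [-20.41 -99.75] z298.4 F [-0.57 -0.41 -1.29] M [-0.02   0.01  -0.017] gap0.506
```

View pics/w15.png

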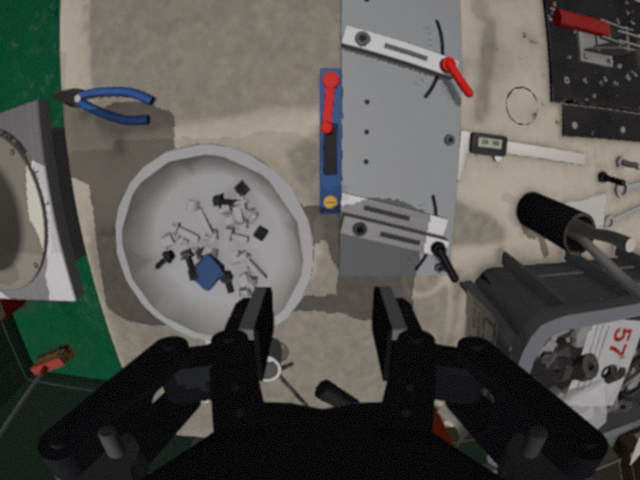

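Run:
```python
from meas import *
im=cv2.imread("pics/w15.png")
cv2.imwrite("pics/w15f.png",cv2.resize(im[185:285,315:465],None,fx=5.3,fy=5.3,interpolation=cv2.INTER_CUBIC))
cv2.imwrite("pics/w15g.png",cv2.resize(im[15:105,330:480],None,fx=5.3,fy=5.3,interpolation=cv2.INTER_CUBIC))
c,o=load("w15")
y,n=cent(yelmask(c),(320,190,342,215)); print("pivot",n,W2J(onz(c,y,.029,o))*1000)
P,u=edge_pts(c,o,(321,72),(319.5,210),.028,n=50,half=3); x,v,s,m=fit(P); v*=np.sign(v[1]); print("stock outer yaw rel",np.arctan2(-v[0],v[1])-JY,W2J(x)*1000,s,m)
P,u=edge_pts(c,o,(340,75),(340,180),.028,n=50,half=3); x,v,s,m=fit(P); v*=np.sign(v[1]); print("stock/plate boundary yaw rel",np.arctan2(-v[0],v[1])-JY,s,m)
```

```text
pivot 101 [ -13.49431772 -112.62173922]
stock outer yaw rel 0.00026332587 [-24.97731952 -51.05171918] 0.00015081235057587088 30
stock/plate boundary yaw rel 0.003856659 0.00013247963991084482 31
```

View pics/w15f.png

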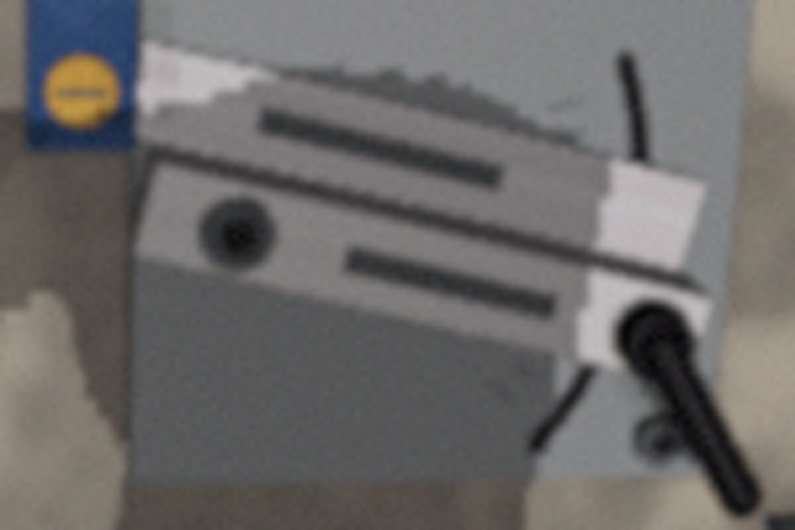

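View pics/w15g.png

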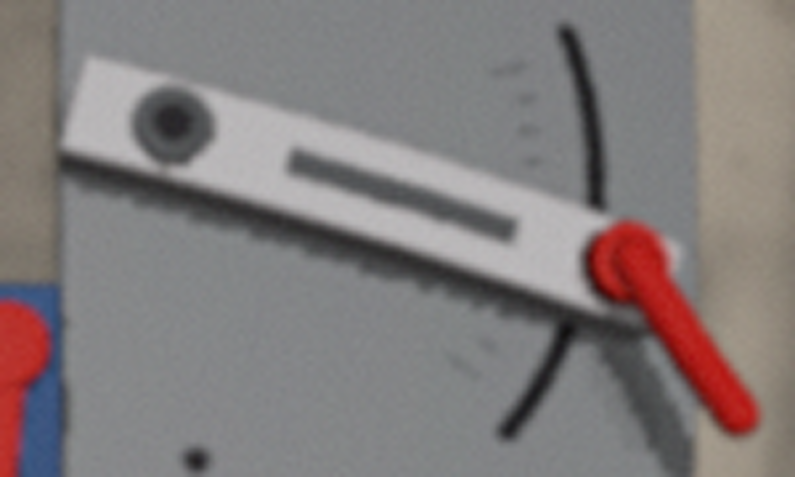

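Blade and right fence are parallel with an even dark line between them, and the stock is flush. I'll put numbers on both fence angles, from this picture and from an unobstructed top view.

Run:
```python
from meas import *
c,o=load("w15")
pf=lambda x,y:(315+x/5.3,185+y/5.3); pg=lambda x,y:(330+x/5.3,15+y/5.3)
def L(nm,a,b,z,cc=c,oo=o,half=2.5):
    P,u=edge_pts(cc,oo,a,b,z,n=60,half=half); x,v,s,m=fit(P); v*=np.sign(v[0]); print(nm,"lean %.4f"%-(np.arctan2(v[1],v[0])-JY),"res %.2fmm"%(s*1e3),m)
L("R fence left",pf(170,160),pf(620,270),.031); L("R fence right",pf(160,262),pf(560,352),.031)
L("blade far",pf(270,72),pf(690,182),.0145); L("blade near",pf(170,148),pf(620,258),.0145)
L("L fence left",pg(110,65),pg(570,195),.031); L("L fence right",pg(90,155),pg(560,290),.031)
movej([0.9]+list(get_obs()["joint_positions"][1:])); dwell(.1)
t,_=snap("top","t16"); st()
im=cv2.imread("pics/t16.png"); im0=cv2.imread("pics/t0.png")
cv2.imwrite("pics/t16z.png",cv2.resize(im[155:265,205:395],None,fx=4.2,fy=4.2,interpolation=cv2.INTER_CUBIC))
d=cv2.absdiff(im,im0).max(2)[165:235,205:395]; d=(d>40).astype(np.uint8)*255
print("diff px near left fence", [ (d[5:65,65:100]>0).sum()])
cv2.imwrite("pics/t16d.png",cv2.resize(d,None,fx=4,fy=4,interpolation=cv2.INTER_NEAREST))
```

```text
R fence left lean 0.2382 res 0.16mm 52
R fence right lean 0.2365 res 0.21mm 41
blade far lean 0.2336 res 0.17mm 41
blade near lean 0.2360 res 0.18mm 30
L fence left lean 0.2479 res 0.21mm 44
L fence right lean 0.2493 res 0.19mm 49
 t46.18 jig [-308.37  362.45] z298.4 F [-0.09  0.48  0.32] M [-0.004  0.01  -0.027] gap0.500
diff px near left fence [np.int64(69)]
```

View pics/t16z.png

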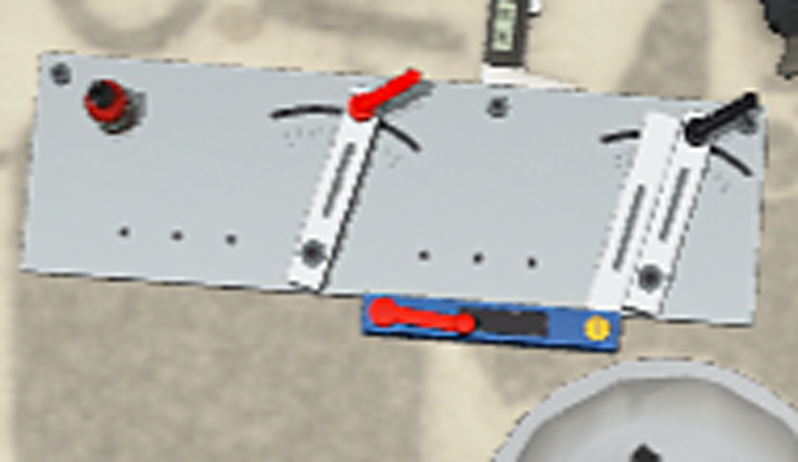

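View pics/t16d.png

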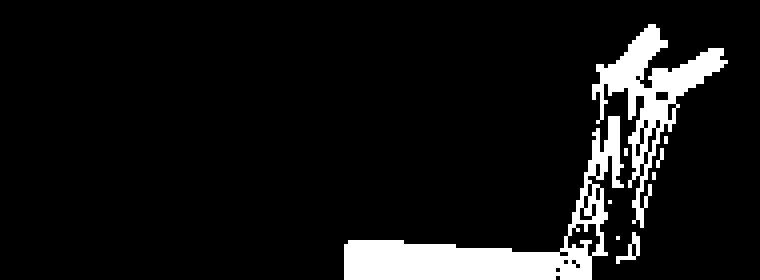

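The difference image shows the left fence, the bottle and the left side did not move. The right fence reads 0.237 and the left 0.2485. To remove position-dependent camera bias, I'll photograph each fence from the same relative pose.

Run:
```python
from meas import *
for nm,fy in (("R",-.145),("L",.070)):
    goto([*J2W(.05,fy+.045),.21],list(down(JY))); dwell(.25)
    c,o=snap("wrist","w17"+nm); st(nm)
    im=cv2.imread(f"pics/w17{nm}.png"); cv2.imwrite(f"pics/w17{nm}z.png",cv2.resize(im[140:320,200:460],None,fx=3,fy=3,interpolation=cv2.INTER_CUBIC))
```

```text
R t48.61 jig [ 49.94 -99.62] z210.1 F [-0.62  0.29  0.05] M [-0.074  0.001  0.011] gap0.497
L t49.77 jig [ 50.24 114.04] z210.1 F [-0.06  0.37  0.26] M [-0.023  0.023  0.051] gap0.496
```

View pics/w17Rz.png

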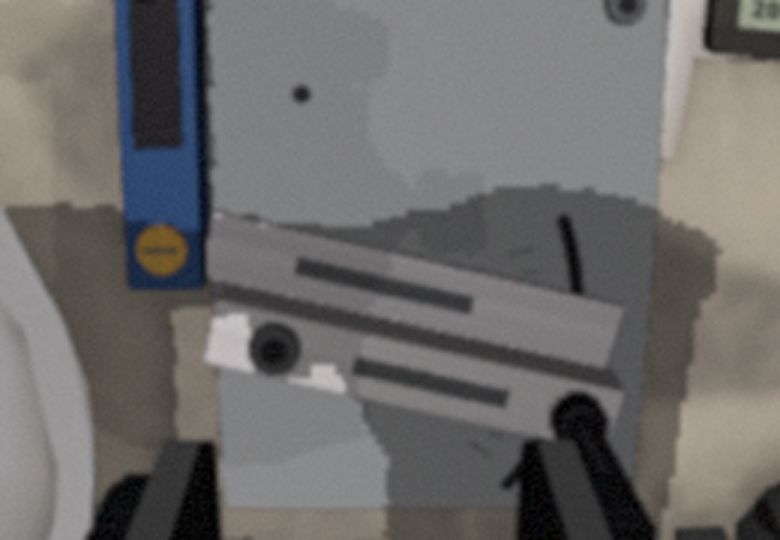

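View pics/w17Lz.png

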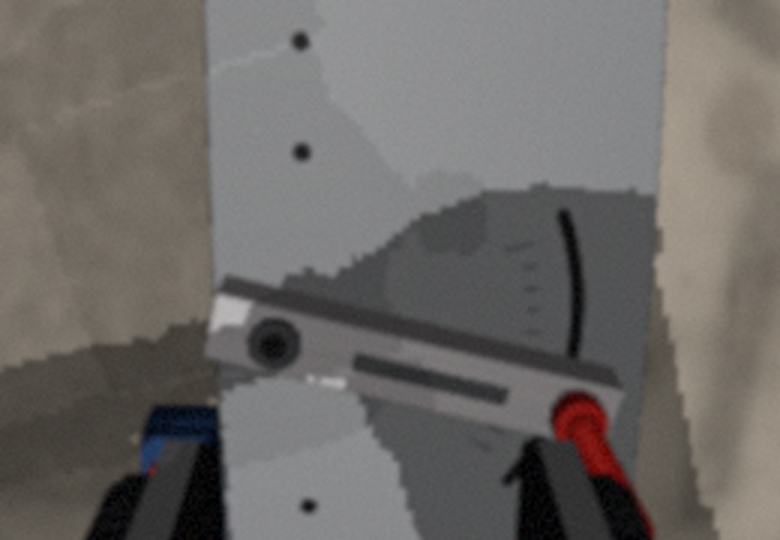

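Run:
```python
from meas import *
p=lambda x,y:(200+x/3,140+y/3)
for nm in "RL":
    c,o=load("w17"+nm)
    dy=4 if nm=="R" else 0
    def L(t,a,b,z,half=2.5,sign=0):
        P,u=edge_pts(c,o,p(*a),p(*b),z,n=80,half=half,sign=sign); x,v,s,m=fit(P); v*=np.sign(v[0]); print(nm,t,"lean %.4f"%-(np.arctan2(v[1],v[0])-JY),"res %.2f"%(s*1e3),m,"y at x22: %.2f"%(W2J(x-v*((W2J(x)[0]-.022)/ (v@EX)))[1]*1e3))
    L("top-left edge",(250,301+dy),(610,384+dy/2),.031,sign=1)
    L("right edge",(350,389),(530,434),.031)
    L("slot up",(362,356+dy),(500,390+dy/4),.031,1.5); L("slot lo",(362,369+dy),(500,402+dy/4),.031,1.5)
    g=cv2.cvtColor(c["pixels"],cv2.COLOR_RGB2GRAY)
    # slot: dark pixels inside the bar
    m=np.zeros_like(g); poly=np.array([p(345,340),p(520,375),p(520,415),p(345,385)]).astype(np.int32); cv2.fillPoly(m,[poly],255)
    ys,xs=np.nonzero((m>0)&(g<95)); W=np.array([onz(c,(a,b),.031,o)[:2] for a,b in zip(xs,ys)])
    vv=np.linalg.svd(W-W.mean(0))[2][0]; vv*=np.sign(vv[0]); print(nm,"slot pca lean %.4f"%-(np.arctan2(vv[1],vv[0])-JY),len(xs))
    if nm=="R":
        L("blade far",(230,217),(610,305),.0145); L("blade near/bar side",(230,285),(600,368),.0145,sign=-1)
        L2=edge_pts(c,o,p(117,5),p(129,285),.028,n=60,half=2.5)[0]; x,v,s,m=fit(L2); v*=np.sign(v[1]); print("stock outer yaw",np.arctan2(-v[0],v[1])-JY,W2J(x)*1e3)
        L2=edge_pts(c,o,p(196,5),p(204,285),.028,n=60,half=2.0)[0]; x,v,s,m=fit(L2); v*=np.sign(v[1]); print("stock inner yaw",np.arctan2(-v[0],v[1])-JY,W2J(x)*1e3)
```

```text
R top-left edge lean 0.2381 res 0.19 68 y at x22: -132.46
R right edge lean 0.2447 res 0.19 67 y at x22: -153.88
R slot up lean 0.2430 res 0.14 80 y at x22: -140.80
R slot lo lean 0.2388 res 0.14 77 y at x22: -146.70
R slot pca lean 0.2396 324
R blade far lean 0.2347 res 0.15 65 y at x22: -109.90
R blade near/bar side lean 0.2360 res 0.19 72 y at x22: -132.17
stock outer yaw 0.0015377961 [-25.09523319 -82.22733256]
stock inner yaw -0.0012842417 [  1.2662574  -76.87907489]
L top-left edge lean 0.2495 res 0.20 71 y at x22: 82.56
L right edge lean 0.2602 res 0.19 65 y at x22: 61.37
L slot up lean 0.2552 res 0.11 80 y at x22: 74.05
L slot lo lean 0.2558 res 0.16 77 y at x22: 68.40
L slot pca lean 0.2534 374
```

From matched poses, the right fence leans about 0.013 rad (0.75°) less than the left. I can improve seating cheaply with a light corner push on the locked knob, as at the left station. That presses the stock to the edge and the blade to the fence. There's time for it.

Run:
```python
import meas; from meas import *
gripper_to(0.0,20)
Q=list(down(JY+np.pi/4))
p=J2W(-.030-.008,-.016+.008)
goto([*p,.10],Q); servo_line([*p,.037],vel=.2); dwell(.05); f0=F(); st("beside")
meas.CMD=np.r_[p,.037]
rel(4,-4,0,vel=.06)
for i in range(20):
    rel(.45,-.45,0,vel=.03); f=F()-f0; st()
    if np.hypot(f[0],f[1])>4.5 or get_obs()["clock"]>58.5: break
rel(-8,8,0,vel=.1); rel(0,0,70,vel=.25)
st("off"); np.save("f.npy",f)
```

```text
beside t51.72 jig [-37.1   -7.61] z38.0 F [ 0.96 -0.82 -0.24] M [-0.023  0.008  0.001] gap0.003
 t52.22 jig [-33.52 -12.46] z37.2 F [ 0.41 -0.25 -0.08] M [ 0.055  0.031 -0.018] gap0.000
 t52.47 jig [-33.12 -12.92] z37.0 F [ 0.31 -0.31  0.03] M [0.004 0.028 0.01 ] gap-0.001
 t52.72 jig [-32.63 -13.38] z37.0 F [0.45 0.17 0.  ] M [-0.02   0.02  -0.018] gap0.001
 t52.97 jig [-32.18 -13.81] z37.0 F [ 0.38 -0.52  0.28] M [-0.018 -0.029  0.015] gap-0.002
 t53.22 jig [-31.7  -14.27] z37.0 F [ 0.38 -0.5   0.83] M [-0.016  0.024  0.001] gap-0.002
 t53.47 jig [-31.26 -14.71] z37.0 F [ 0.2  -0.26  0.65] M [ 0.009  0.025 -0.019] gap0.001
 t53.72 jig [-30.82 -15.19] z37.0 F [-0.91 -0.26 -0.25] M [0.029 0.016 0.016] gap-0.005
 t53.97 jig [-30.41 -15.63] z37.0 F [ 0.1  -0.19 -0.63] M [-0.048 -0.     0.039] gap0.004
 t54.22 jig [-29.92 -16.08] z37.0 F [ 0.93 -0.7  -0.32] M [0.003 0.026 0.017] gap-0.001
 t54.47 jig [-29.6  -16.44] z37.0 F [-0.62  0.45  0.15] M [ 0.268  0.107 -0.004] gap-0.004
 t54.72 jig [-29.22 -16.66] z37.0 F [-1.16  4.84  1.26] M [0.883 0.208 0.038] gap-0.002
off t55.42 jig [-36.44  -9.01] z108.0 F [-0.81  0.71 -0.5 ] M [-0.055  0.023  0.012] gap-0.002
```

Run:
```python
from meas import *
goto([*J2W(.05,-.145+.045),.21],list(down(JY))); dwell(.25)
c,o=snap("wrist","w18R"); st()
im=cv2.imread("pics/w18R.png"); cv2.imwrite("pics/w18Rz.png",cv2.resize(im[140:320,200:460],None,fx=3,fy=3,interpolation=cv2.INTER_CUBIC))
p=lambda x,y:(200+x/3,140+y/3)
for nm,cc in (("18",load("w18R")),("17",load("w17R"))):
    c,o=cc
    def L(t,a,b,z,half=2.5,sign=0):
        P,u=edge_pts(c,o,p(*a),p(*b),z,n=80,half=half,sign=sign); x,v,s,m=fit(P); v*=np.sign(v[0]); print(nm,t,"lean %.4f"%-(np.arctan2(v[1],v[0])-JY),"res %.2f"%(s*1e3),m)
    L("top-left edge",(250,305),(610,386),.031,sign=1); L("right edge",(350,389),(530,434),.031)
    L("slot up",(362,360),(500,391),.031,1.5); L("slot lo",(362,373),(500,403),.031,1.5)
    L("blade far",(230,217),(610,305),.0145); L("blade near",(230,285),(600,368),.0145,sign=-1)
    for t,a,b in (("out",(117,5),(129,285)),("in",(196,5),(204,285))):
        x,v,s,m=fit(edge_pts(c,o,p(*a),p(*b),.028,n=60,half=2)[0]); v*=np.sign(v[1]); print(nm,"stock",t,np.arctan2(-v[0],v[1])-JY)
```

```text
t56.41 jig [ 49.33 -99.28] z209.2 F [-0.44 -0.09  0.06] M [-0.014 -0.005  0.033] gap0.003
18 top-left edge lean 0.2375 res 0.19 72
18 right edge lean 0.2500 res 0.18 74
18 slot up lean 0.2423 res 0.17 76
18 slot lo lean 0.2331 res 0.09 80
18 blade far lean 0.2349 res 0.16 62
18 blade near lean 0.2349 res 0.18 65
18 stock out 0.001709342
18 stock in 0.020229578
17 top-left edge lean 0.2381 res 0.19 68
17 right edge lean 0.2447 res 0.19 67
17 slot up lean 0.2430 res 0.14 80
17 slot lo lean 0.2388 res 0.14 77
17 blade far lean 0.2347 res 0.15 65
17 blade near lean 0.2360 res 0.19 72
17 stock out -0.0022326633
17 stock in -0.0012842417
```

View pics/w18Rz.png

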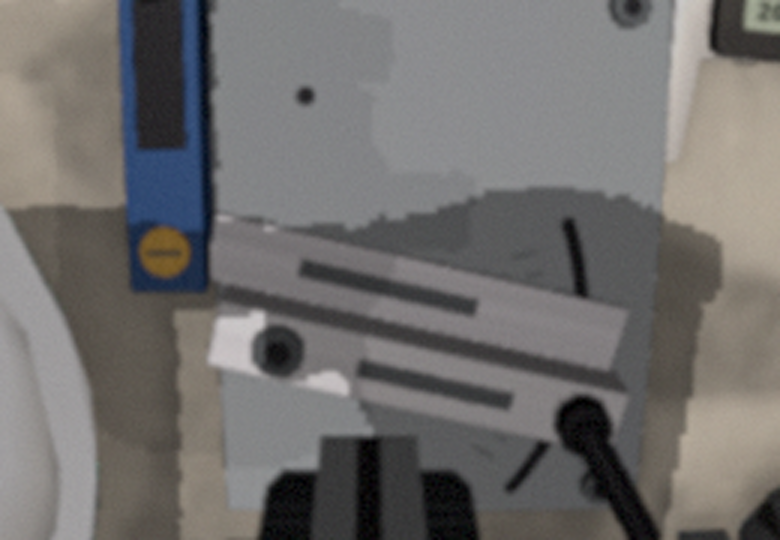

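The seating didn't change: the bevel was already fully home and flush with the fence. About 15 s remain, not enough to unlock, re-set and repeat the transfer. The arm is clear of everything, so I'm handing in.

Run:
```python
from station import *
print(finish_job(), get_obs()["clock"])
```

```text
the job is handed in; nothing more can be done
the job is handed in; nothing more can be done
```

I copied the angle and handed the job in at about 57 s, but the right fence measures roughly 0.01 rad (0.6–0.8°) short of the left fence's lean.

**What I did:**
- I seated the stock on the front edge at the left station, slid it until the blade met the left fence, and folded the lever to its stop.
- I then carried the locked bevel over the fence, seated it on the same edge at the right station, and slid it until the blade had turned the right fence flush.
- I released it there and gave the knob one light push of about 5 N to seat it in the corner. The bevel is lying there with the arm clear.

**Checks that passed:**
- **Lever:** it reads 1.360 rad, fully folded.
- **Left fence and bottle:** before-and-after top pictures show no movement of either. I did not check the fitting or the cup separately, but nothing went near them.
- **Right station:** most edge fits put the stock parallel to the jig edge within about 0.002 rad; one in the last picture read 0.020, and I took it for a bad fit. Blade and fence show an even line between them.

**Checks that disagreed:**
- **Angle:** photographed from matching positions, the right fence leans about 0.24 rad and the left about 0.25. The corner push did not change this, so the offset is probably in the locked blade. I likely pushed the unlocked blade slightly past flush at the left (8 N). There was no time left to redo it.
- **Force:** the push on the lever reached about 17 N for a moment at its stop, firmer than I wanted.

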